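# Check the jar lids and put the jars away

## Robot

A 6-joint arm with a two-finger parallel gripper is mounted at the origin on the work surface. World frame = base frame: x ahead of the robot, y to its left, z up, the work surface at z = 0. Lengths are in m, angles in rad, forces in N, time in s.
With the tool pointing down it reaches from about 0.35 to 0.775 m from the base axis. Payload 7.3 kg.
Tool frame: the origin (TCP) lies at the very end of the fingers, on their centre line; the grasp point (between the pads) lies 19 mm behind it; z points along the fingers, y is the line along which they close (so a half turn about z gives the same grasp; the last joint's range is limited). The gripper opens to 92 mm and grips with 3 to 60 N. Pads are 19 mm wide; open, the fingers measure 130 mm over their backs; the gripper's body (75 mm by 190 mm) begins 47 mm behind the grasp point.
Start: joints at [-1.249, 0.342, 1.524, -0, 1.275, -0.146], TCP at [0.237, -0.469, 0.227] pointing down, gripper open.
Joint ranges: [-2.53, 2.53], [-0.77, 2.02], [0.04, 2.7], [-1, 4.14], [0.28, 2.66], [-3.11, 3.11]. Speed limits (rad/s): [2.57, 2.57, 3.14, 3.14, 3.14, 3.14].

## Interface

Orientations are given as [roll, pitch, yaw] about the fixed x, y, z axes, in that order (R = Rz(yaw) Ry(pitch) Rx(roll)).
In Python, from cell import robot gives the robot as it stands.
- The arm moves only by the tool apply_moves, never from a script. Its argument "rows" is a list of rows, each an object with "xyz": the shift along the tool's x, y, z in mm, a list of three; "turn": the turn about the tool's z in rad. A call has 1 to 10 rows; each row shifts and turns the commanded pose from where the row before left it, along the tool's axes as they then stand; what a row does not reach is not made up. A row lasts 1/8 s, in which the tool goes at most 62.5 mm and 10.7 degrees, less where a joint would pass 70% of its speed; a pose out of reach is approached as far as the arm can. A call with a gripper value outside its range is refused whole. "gripper" is the opening, from 0 (shut) to 1 (fully open), set as the call begins (left out, the last holds). The fingers move at their own pace and stop on an object; "newtons" is the grip in N (left out, the last holds). Time passes only in rows, so rows that do not move let the fingers close. It gives the time, the measured TCP pose, the force and the opening at its end, in the units of the state.
- robot.observe(): the state, without advancing time (a new reading comes with each control period).
- robot.read_camera(name): name is "scene" or "top" or "wrist"; returns a dict with "frame" (420x560x3 uint8, blue, green, red), "mtx" (3x3 intrinsics, pixels), "distortion" ([k1, k2, p1, p2, k3] as OpenCV has them; the pictures are not rectified), "R" (3x3) and "t" (3): a world point X has camera coordinates R X + t; the wrist camera has in their place "T_tool_cam" (4x4, takes a point from camera to tool coordinates, whose origin is the TCP and whose axes are the flange's). Camera axes: x right, y down, z forward; pixel columns grow to the right and rows downward; lengths in m; the calibration is good to about 2 mm. A picture is of the moment at which its call begins: read the wrist's pose just before it. There is no depth.
- robot.hand_in(): hands the job in, once; it reports no verdict.
The state is a dict: "time": time; "qpos": joint angles; "qvel": joint speeds; "joint_efforts": joint torques, N m; "tool_pos": TCP position; "tool_rot": TCP orientation; "contact_force": force on the tool from outside, world axes, zero at the start; "torque": the same for the moment, N m; "opening": finger opening in m.
Only numpy, scipy, OpenCV 4.12 (cv2) and the standard library are available. Lean on these libraries where they do the work, as an engineer would, in place of code of your own. Each camera call takes 0.05 s, during which the arm holds its last target. There are 200 camera calls.

## Task

Move the yellow mug out of the jar cupboard and stand it in the middle of the cork coaster. Then try the screw cap of every jar while the jar stands in the wooden block, tighten any that is loose until it comes up hard, and stand all the jars upright in the cupboard; no jar may go in with a loose cap. Last, push the cupboard door shut until it is held by its catch; leave the tin, the bowl and the spatula where they are, and do not tip a jar over.

Things in the scene. Friction and masses are not known exactly. Their poses are not given: they have to be found in the camera images.
- jar_a: storage jar a (may be absent; all look alike), blue: square body 60 x 60 mm, 80 mm high, pale label band; neck 46 mm across from 80 to 92 mm; round ribbed metal screw cap 52 mm across (54 over the ribs) from 92 to 122 mm above the underside, on the jar's axis; about 0.44 kg in all, up to a third more or less. Origin: centre of the underside, z up. The pose is the jar's, not the cap's
- jar_a_lid (a point): point on jar a's axis, 112 mm above its underside, where to grip its cap. Screws shut clockwise seen from above. A loose cap looks like a tight one, but turns easily (0.03 N m) for up to 1.1 rad before it comes up hard on its stop; a tight one is on its stop already. Caps neither rise nor come off. The point's axes are the jar's, not the cap's
- jar_b: storage jar b (may be absent; all look alike), blue: square body 60 x 60 mm, 80 mm high, pale label band; neck 46 mm across from 80 to 92 mm; round ribbed metal screw cap 52 mm across (54 over the ribs) from 92 to 122 mm above the underside, on the jar's axis; about 0.44 kg in all, up to a third more or less. Origin: centre of the underside, z up. The pose is the jar's, not the cap's
- jar_b_lid (a point): point on jar b's axis, 112 mm above its underside, where to grip its cap. Screws shut clockwise seen from above. A loose cap looks like a tight one, but turns easily (0.03 N m) for up to 1.1 rad before it comes up hard on its stop; a tight one is on its stop already. Caps neither rise nor come off. The point's axes are the jar's, not the cap's
- jar_c: storage jar c (may be absent; all look alike), blue: square body 60 x 60 mm, 80 mm high, pale label band; neck 46 mm across from 80 to 92 mm; round ribbed metal screw cap 52 mm across (54 over the ribs) from 92 to 122 mm above the underside, on the jar's axis; about 0.44 kg in all, up to a third more or less. Origin: centre of the underside, z up. The pose is the jar's, not the cap's
- jar_c_lid (a point): point on jar c's axis, 112 mm above its underside, where to grip its cap. Screws shut clockwise seen from above. A loose cap looks like a tight one, but turns easily (0.03 N m) for up to 1.1 rad before it comes up hard on its stop; a tight one is on its stop already. Caps neither rise nor come off. The point's axes are the jar's, not the cap's
- jar_d: storage jar d (may be absent; all look alike), blue: square body 60 x 60 mm, 80 mm high, pale label band; neck 46 mm across from 80 to 92 mm; round ribbed metal screw cap 52 mm across (54 over the ribs) from 92 to 122 mm above the underside, on the jar's axis; about 0.44 kg in all, up to a third more or less. Origin: centre of the underside, z up. The pose is the jar's, not the cap's
- jar_d_lid (a point): point on jar d's axis, 112 mm above its underside, where to grip its cap. Screws shut clockwise seen from above. A loose cap looks like a tight one, but turns easily (0.03 N m) for up to 1.1 rad before it comes up hard on its stop; a tight one is on its stop already. Caps neither rise nor come off. The point's axes are the jar's, not the cap's
- stand: light wooden block fixed on the counter, 200 x 200 x 30 mm high, with four square pockets (65 mm wide, 20 mm deep, floors 10 mm above the counter) centred at x, y = +-50 mm of its frame. Origin: centre of the underside. Each jar starts in a pocket, squared to the block, which lets it turn about 0.09 rad at most, so that its cap can be twisted one-handed
- cupboard: low grey jar cupboard fixed on the counter, open at the top: inside 200 x 200 mm, floor 12 mm above the counter, back and side walls 10 mm thick, 60 mm high. Origin: centre of the inside, at counter height. Its front, with the door, is 100 mm along its own -x (about world +y, towards the jar block); hinge at its +y side, catch at its -y side
- door (a joint): the cupboard's grey glazed door, 190 mm wide, 12 mm thick, top edge 110 mm above the counter; angle in rad, 0 = shut, grows as it swings outward; stays where left. About 0.1 rad before shut its free edge meets a sprung roller in a dark housing; about 5 N at the free edge pushes it past, and then the roller holds it at 0 to 0.02
- door_hinge (a point): point on the door's hinge line (vertical), at the door's upper edge, 110 mm above the counter, in the plane of its inner face
- door_edge (a point): upper outer corner of the door's free edge: 190 mm from the hinge line along the door, on its outer face, 110 mm above the counter
- mug: yellow mug, 64 mm across, 85 mm high, 4 mm wall, handle towards its own +y, 0.25 kg; starts upright on the cupboard's floor. Origin: centre of the underside
- coaster: round cork coaster fixed on the counter, 120 mm across, 5 mm thick. Origin: centre of the underside
- tin: tin with a green label, 60 mm across, 80 mm high; a bystander. Origin: centre of the underside
- bowl: white bowl 100 mm across, 45 mm high; a bystander. Origin: centre of the underside
- spatula: spatula lying on the counter; a bystander
Things that resemble listed ones, but are neither listed nor needed, are in the scene too. There is more than one size of the mug; the job needs the larger.

How it is judged:
On the way, in this order (a step that is already met when the one before it is completed fails the run):
1. the mug stands on the coaster, let go (horizontal distance between mug and coaster below 0.03 m and height (world z) of mug below 0.012 m and angle between mug's own z axis and vertical below 0.1 rad and contact force between the fingers and mug below 0.2 N), for 0.3 s.
2. every jar stands upright in the cupboard, its cap tight (x of jar_a in the frame of cupboard between -0.074 and 0.074 m and y of jar_a in the frame of cupboard between -0.074 and 0.074 m and z of each of jar_a, jar_b, jar_c, jar_d in the frame of cupboard below 0.02 m and angle between each of jar_a, jar_b, jar_c, jar_d's own z axis and vertical below 0.1 rad and value of joint each of jar_a_cap, jar_b_cap, jar_c_cap, jar_d_cap below 0.12 rad and x of jar_b in the frame of cupboard between -0.074 and 0.074 m and y of jar_b in the frame of cupboard between -0.074 and 0.074 m and x of jar_c in the frame of cupboard between -0.074 and 0.074 m and y of jar_c in the frame of cupboard between -0.074 and 0.074 m and x of jar_d in the frame of cupboard between -0.074 and 0.074 m and y of jar_d in the frame of cupboard between -0.074 and 0.074 m), for 0.2 s.
3. the door is shut on its catch (value of joint door below 0.03 rad), for 0.2 s.
At the end, for the whole second after the job is handed in: Mug upright on the coaster, within 30 mm of its centre; every jar present upright on the cupboard floor, its cap within 0.12 rad of its stop; door shut on its catch (under 0.03 rad); tin, bowl and spatula moved less than 30 mm; all let go and still (all of step 1 and all of step 2 and linear speed of each of mug, jar_a, jar_b, jar_c, jar_d below 0.02 m/s and value of joint door below 0.03 rad and distance of each of tin, bowl, spatula from where it was at the start of the episode below 0.03 m); the robot touches nothing.
It fails at once if a jar is put into the cupboard with a loose cap (over 0.15 rad from its stop) ((x of jar_a in the frame of cupboard between -0.074 and 0.074 m and y of jar_a in the frame of cupboard between -0.074 and 0.074 m and z of jar_a in the frame of cupboard below 0.04 m and value of joint jar_a_cap above 0.15 rad) or (x of jar_b in the frame of cupboard between -0.074 and 0.074 m and y of jar_b in the frame of cupboard between -0.074 and 0.074 m and z of jar_b in the frame of cupboard below 0.04 m and value of joint jar_b_cap above 0.15 rad) or (x of jar_c in the frame of cupboard between -0.074 and 0.074 m and y of jar_c in the frame of cupboard between -0.074 and 0.074 m and z of jar_c in the frame of cupboard below 0.04 m and value of joint jar_c_cap above 0.15 rad) or (x of jar_d in the frame of cupboard between -0.074 and 0.074 m and y of jar_d in the frame of cupboard between -0.074 and 0.074 m and z of jar_d in the frame of cupboard below 0.04 m and value of joint jar_d_cap above 0.15 rad)).
It fails at once if a jar is tipped over (angle between any of jar_a, jar_b, jar_c, jar_d's own z axis and vertical above 0.8 rad).
It fails at once if the tin, the bowl or the spatula is knocked more than 30 mm from its place (distance of any of tin, bowl, spatula from where it was at the start of the episode above 0.03 m).
Of jar_a, jar_b, jar_c, jar_d only 3 to 4 are there at a start; the rules pass over those that are not, and their reading is None.
At some moment in a run one of mug may be knocked a few centimetres aside while the robot is not near it.
It also fails if it takes over 210 s, if anything falls off the work surface, if the arm or the gripper's body presses on something with over 40 N, if the wrist force passes 120 N, or if a joint passes its speed limit or range.

## Working session

There is one attempt and no reset: what is moved stays moved. The work goes in short steps, Python scripts to look and compute and a tool call to move; the robot and the scene stay as the last step left them, time stands still between calls to the robot, and variables do not carry over. Pictures are saved under pics/ and viewed, on a budget of 14 in all, crops included, one or two more only if the job needs it, and the job is handed in when it is done.

Besides the shell and the picture viewer there is one more tool, called after ">>>" as name([rows], argument=value, ...), one row to a line, values as JSON. apply_moves: Moves the arm, as the interface text tells. Its arguments: {"type":"object","properties":{"rows":{"type":"array"},"gripper":{"type":"number"},"newtons":{"type":"number"}},"required":["rows"]}

```bash
ls; mkdir -p pics
cat > h.py <<'E'
import numpy as np,cv2
from scipy.spatial.transform import Rotation as Ro
from cell import robot
def snap(n,fn):
    s=robot.observe();c=robot.read_camera(n);cv2.imwrite('pics/'+fn+'.png',c['frame'])
    K=np.array(c['mtx']);d=np.array(c['distortion'])
    if n=='wrist':
        T=np.eye(4);T[:3,:3]=Ro.from_euler('xyz',s['tool_rot']).as_matrix();T[:3,3]=s['tool_pos']
        M=np.linalg.inv(T@np.array(c['T_tool_cam']));R,t=M[:3,:3],M[:3,3]
    else: R,t=np.array(c['R']),np.array(c['t'])
    np.savez('pics/'+fn+'.npz',K=K,d=d,R=R,t=t);return c['frame']
def ray(fn,uv):
    z=np.load('pics/'+fn+'.npz');p=cv2.undistortPoints(np.array([[uv]],float),z['K'],z['d'])[0,0]
    return -z['R'].T@z['t'], z['R'].T@np.array([p[0],p[1],1])
def at(fn,uv,h):
    o,d=ray(fn,uv);return (o+d*(h-o[2])/d[2]).round(4)
def tri(*a):
    A=0;b=0
    for fn,uv in a:
        o,d=ray(fn,uv);d/=np.linalg.norm(d);P=np.eye(3)-np.outer(d,d);A=A+P;b=b+P@o
    x=np.linalg.solve(A,b);e=[]
    for fn,uv in a: e.append(np.linalg.norm(proj(fn,x)-uv))
    return x.round(4),np.round(e,1)
def proj(fn,X):
    z=np.load('pics/'+fn+'.npz');return cv2.projectPoints(np.array([X],float),cv2.Rodrigues(z['R'])[0],z['t'],z['K'],z['d'])[0][0,0]
def crop(fn,x0,y0,x1,y1,s,out):
    im=cv2.imread('pics/'+fn+'.png')[y0:y1,x0:x1];cv2.imwrite('pics/'+out+'.png',cv2.resize(im,None,fx=s,fy=s,interpolation=cv2.INTER_CUBIC))
E
python3 - <<'E'
from h import *
a=snap('top','top0');b=snap('scene','sc0')
cv2.imwrite('pics/top0g.png',cv2.resize(a,(800,600)));cv2.imwrite('pics/sc0g.png',cv2.resize(b,(800,600)))
for f in('top0','sc0'):
    z=np.load('pics/'+f+'.npz');print(-z['R'].T@z['t'],z['R'])
print(robot.observe())
E
```

```text
pics
[0.50274959 0.00280398 0.99560878] [[ 0.0139194  -0.99973911 -0.01810987]
 [-0.99317276 -0.01172556 -0.11606197]
 [ 0.11581934  0.01960174 -0.99307686]]
[ 1.0236634  -0.24239013  0.89539463] [[ 0.47125068  0.88193926  0.01029319]
 [ 0.74030551 -0.3891731  -0.54817156]
 [-0.47944818  0.26594633 -0.83630257]]
{'time': 0.1, 'qpos': array([-1.24900553e+00,  3.42626240e-01,  1.52491349e+00,  1.95724629e-05,
        1.27543091e+00, -1.45975947e-01]), 'qvel': array([-9.72952932e-05, -1.01835446e-03, -3.54743631e-03, -4.24292585e-04,
        1.95359738e-04, -2.33332318e-03]), 'joint_efforts': array([ 1.84245015e-03, -4.32004380e+01, -2.44693619e+01,  7.19704432e-02,
        5.25564118e-02, -4.80679773e-05]), 'tool_pos': array([ 0.23663805, -0.46823124,  0.22613118]), 'tool_rot': array([-3.14023205e+00, -2.18956763e-04,  4.67760885e-01]), 'contact_force': array([-0.12995551, -0.31639729,  0.51814945]), 'torque': array([-0.03859002, -0.02562172,  0.01331105]), 'opening': 0.0918758552078798}
```

View pics/top0g.png

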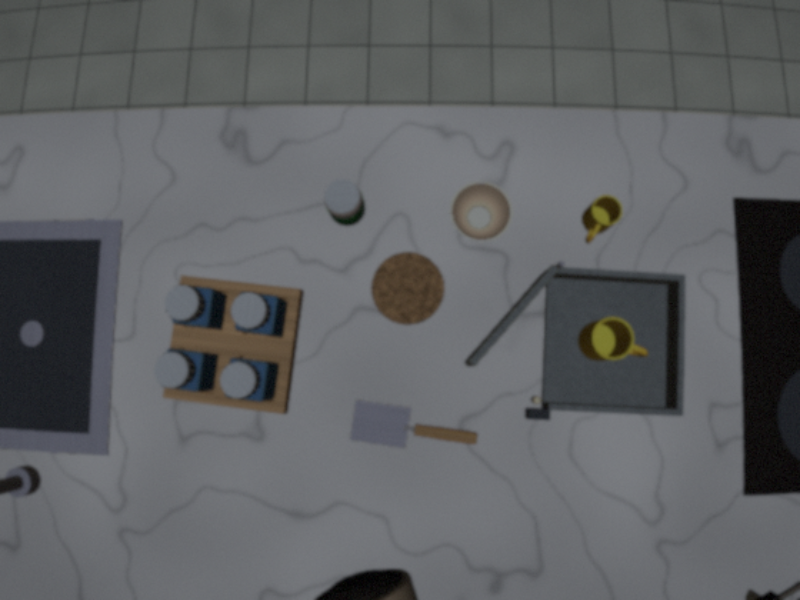

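View pics/sc0g.png

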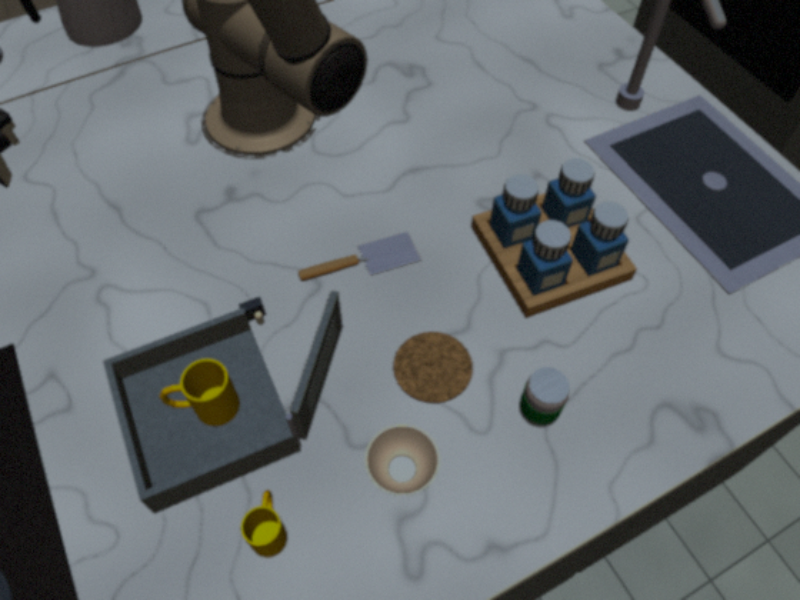

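The picture shows four jars in the block (caps top at px (185,303), (250,310), (175,369), (240,379)). Two yellow mugs: one in the cupboard at top (612,338), and a smaller one outside at (603,213). The one inside the cupboard is larger and fits the description. Measuring now.

Run:
```python
from h import *
s=.7
P={'capA':((185,303),(609,219)),'capB':((250,310),(552,238)),'capC':((175,369),(575,175)),'capD':((240,379),(521,187)),
'mugrim':((612,338),(205,380)),'smallmug':((603,212),(262,527)),'coaster':((408,288),(433,366)),'tin':((344,196),(547,390)),'bowl':((481,210),(402,460)),
'dooredge':((470,363),(335,293)),'hinge':((559,267),(297,434)),'catch':((537,410),(252,307)),'cupFarL':((685,276),(148,506)),'cupFarR':((683,413),(106,361)),'cupNearR':((548,408),(247,312)),
'standNE':((181,276),(634,268)),'standNW':((302,290),(529,311)),'standSW':((286,412),(473,224))}
for k,(a,b) in P.items(): print(k,*tri(('top0',np.array(a)*s),('sc0',np.array(b)*s)))
a=cv2.imread('pics/top0.png')[170:300,320:500];b=cv2.imread('pics/sc0.png')[200:400,60:260]
cv2.imwrite('pics/c1.png',np.hstack([cv2.resize(a,(443,320),interpolation=2),cv2.resize(b,(320,320),interpolation=2)]))
```

```text
capA [0.5938 0.3497 0.1207] [0.7 0.7]
capB [0.5845 0.2505 0.1217] [0.4 0.4]
capC [0.4965 0.3584 0.1219] [0.1 0.1]
capD [0.4853 0.2589 0.1321] [0.8 0.7]
mugrim [ 0.5518 -0.281   0.0931] [0.4 0.5]
smallmug [ 0.7541 -0.2868  0.0499] [0.1 0.2]
coaster [0.6352 0.0249 0.0026] [0.7 0.7]
tin [0.7697 0.1247 0.0698] [0.4 0.4]
bowl [ 0.756  -0.0914  0.0436] [0.2 0.3]
dooredge [ 0.5128 -0.0699  0.1032] [0. 0.]
hinge [ 0.6642 -0.2051  0.0639] [2.6 3.1]
catch [ 0.4422 -0.1784  0.0476] [0.3 0.3]
cupFarL [ 0.6563 -0.414   0.0421] [2.9 3.7]
cupFarR [ 0.4396 -0.3993  0.0631] [1.1 1.2]
cupNearR [ 0.4469 -0.1916  0.0501] [1.3 1.3]
standNE [0.6462 0.3925 0.0315] [0.2 0.2]
standNW [0.6286 0.1971 0.0202] [1.4 1.5]
standSW [0.4317 0.2182 0.0088] [0.9 0.8]
```

View pics/c1.png

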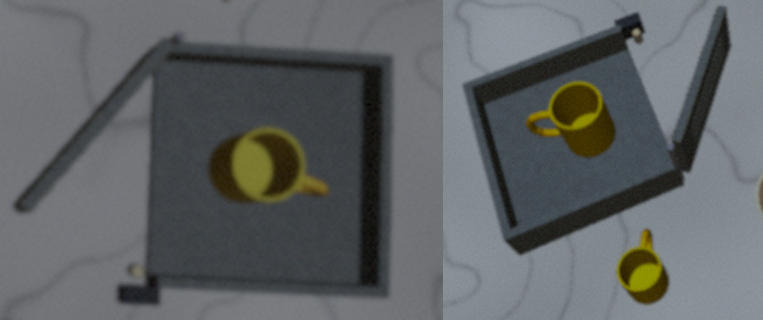

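The larger mug is inside the cupboard: rim at crop px (269,164), handle at (325,188), and its rim is about 62 mm wide against about 50 mm for the outside one. Next I'll compute the cupboard and mug poses.

```bash
cat >> h.py <<'E'
def plan(way,step=50,tstep=.17,cur=None):
    """way: list of (x,y,z,yaw or None); prints rows in tool axes (tool down)"""
    s=robot.observe();p=np.array(s['tool_pos']) if cur is None else np.array(cur[:3]);y=s['tool_rot'][2] if cur is None else cur[3]
    out=[]
    for w in way:
        ty=y if w[3] is None else w[3];dy=(ty-y+np.pi)%(2*np.pi)-np.pi
        d=np.array(w[:3])-p;n=int(max(1,np.ceil(np.linalg.norm(d)*1000/step),np.ceil(abs(dy)/tstep)))
        q=[]
        for i in range(n):
            # tool x=(c,s,0), y=(s,-c,0), z down
            c,sn=np.cos(y),np.sin(y);tgt=np.array(w[:3])-d*(n-1-i)/n;e=(tgt-p)*1000
            r=np.round([c*e[0]+sn*e[1],sn*e[0]-c*e[1],-e[2]],0)
            t=-round(dy/n,3)
            p=p+np.array([c*r[0]+sn*r[1],sn*r[0]-c*r[1],-r[2]])/1000;y-=t
            q.append('{"xyz":[%d,%d,%d],"turn":%g}'%(*r,t))
        out.append(q)
    for q in out: print(len(q),','.join(q))
E
python3 - <<'E'
from h import *
T=lambda u,v:(u/2.461+320,v/2.461+170)
S=lambda u,v:((u-443)/1.6+60,v/1.6+200)
for k,a,b in(('rim',(269,164),(576,103)),('handle',(325,188),(533,122)),('hinge',(172,41),(723-45,150)),('edge',(21,208),(724,9)),('smallrim',None,None)):
    if a: print(k,*tri(('top0',T(*a)),('sc0',S(*b))))
print('rim@.097',at('top0',T(269,164),.097),at('sc0',S(576,103),.097))
for p in((391,57),(387,295),(170,43),(157,288)): print('outer wall corner',at('top0',T(*p),.06))
for p in((465,85),(520,253),(682,183),(622,28)): print(' scene',at('sc0',S(*p),.06))
E
```

```text
rim [ 0.5516 -0.2806  0.0992] [0.7 0.7]
handle [ 0.5329 -0.3388  0.0691] [1.5 1.7]
hinge [ 0.6587 -0.198   0.0923] [1.4 1.7]
edge [ 0.5123 -0.0684  0.0996] [0.4 0.5]
rim@.097 [ 0.5512 -0.2826  0.097 ] [ 0.551  -0.2795  0.097 ]
outer wall corner [ 0.6514 -0.4111  0.06  ]
outer wall corner [ 0.4369 -0.4011  0.06  ]
outer wall corner [ 0.6612 -0.2063  0.06  ]
outer wall corner [ 0.4433 -0.1926  0.06  ]
 scene [ 0.4393 -0.3988  0.06  ]
 scene [ 0.6778 -0.3993  0.06  ]
 scene [ 0.6858 -0.2057  0.06  ]
 scene [ 0.452  -0.1908  0.06  ]
```

Run:
```python
from h import *
plan([(.551,-.281,.2,1.266),(.551,-.281,.058,1.266)])
```

```text
8 {"xyz":[46,-3,3],"turn":-0.1},{"xyz":[45,1,4],"turn":-0.1},{"xyz":[46,6,3],"turn":-0.1},{"xyz":[44,11,3],"turn":-0.1},{"xyz":[43,14,3],"turn":-0.1},{"xyz":[42,20,4],"turn":-0.1},{"xyz":[39,23,3],"turn":-0.1},{"xyz":[37,27,3],"turn":-0.1}
3 {"xyz":[0,0,47],"turn":0.001},{"xyz":[0,0,48],"turn":0.001},{"xyz":[0,0,47],"turn":0.001}
```

>>> apply_moves([
  {"xyz": [46,-3,3],"turn": -0.1},
  {"xyz": [45,1,4],"turn": -0.1},
  {"xyz": [46,6,3],"turn": -0.1},
  {"xyz": [44,11,3],"turn": -0.1},
  {"xyz": [43,14,3],"turn": -0.1},
  {"xyz": [42,20,4],"turn": -0.1},
  {"xyz": [39,23,3],"turn": -0.1},
  {"xyz": [37,27,3],"turn": -0.1},
  {"xyz": [0,0,0],"turn": 0},
], gripper=1, newtons=20)

```text
time: 1.23
tool_pos: [0.5529, -0.2796, 0.1995]
tool_rot: [-3.14, -0.001, 1.272]
contact_force: [0.2, -0.5, -0.3]
opening: 0.0917
```

Run:
```python
from h import *
f=snap('wrist','w1');s=robot.observe();print(s['tool_pos'],s['tool_rot'])
for X in((.551,-.281,.097),):
    cv2.circle(f,tuple(int(v) for v in proj('w1',X)),4,(0,0,255),1);print(proj('w1',X))
cv2.imwrite('pics/w1g.png',f)
plan([(.551,-.281,.2,1.266),(.551,-.281,.058,1.266)])
```

```text
[ 0.55154888 -0.28077894  0.19971042] [-3.13986074e+00 -1.87627628e-04  1.26959683e+00]
[276.1019117  218.37740489]
1 {"xyz":[0,0,0],"turn":0.004}
3 {"xyz":[0,0,47],"turn":-0},{"xyz":[0,0,47],"turn":-0},{"xyz":[0,0,48],"turn":-0}
```

View pics/w1g.png

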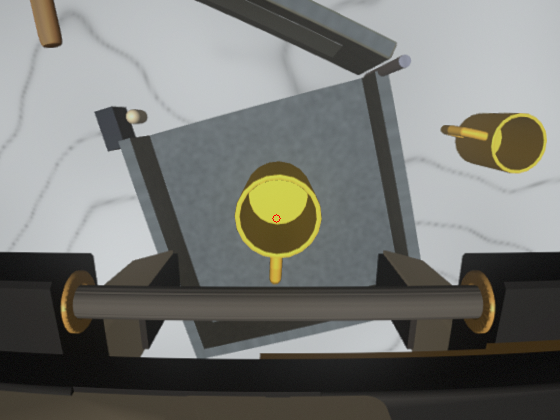

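The wrist view shows the mug rim centred at (278,217), and the projected estimate lands at (276,218). That agrees, so I'll grasp.

>>> apply_moves([
  {"xyz": [0,0,45],"turn": 0},
  {"xyz": [0,0,45],"turn": 0},
  {"xyz": [0,0,35],"turn": 0},
  {"xyz": [0,0,16],"turn": 0},
  {"xyz": [0,0,0],"turn": 0},
])

```text
time: 1.9
tool_pos: [0.5503, -0.2823, 0.0593]
tool_rot: [-3.14, -0.0, 1.267]
contact_force: [-0.6, -0.2, 0.6]
opening: 0.0915
```

>>> apply_moves([
  {"xyz": [0,0,0],"turn": 0},
  {"xyz": [0,0,0],"turn": 0},
  {"xyz": [0,0,0],"turn": 0},
  {"xyz": [0,0,0],"turn": 0},
  {"xyz": [0,0,0],"turn": 0},
], gripper=0.4, newtons=15)

```text
time: 2.52
tool_pos: [0.5516, -0.282, 0.0605]
tool_rot: [3.14, 0.0, 1.268]
contact_force: [0.6, 0.0, 5.7]
opening: 0.0623
```

Run:
```python
from h import *
s=robot.observe();print(s['opening'],s['contact_force'])
z=s['tool_pos'][2]
plan([(.551,-.281,z+.13,None),(.635,.025,z+.13,None),(.635,.025,z-.005,None)],step=45)
```

```text
0.06227582776472935 [0.57588081 0.0249723  5.69452519]
3 {"xyz":[0,0,-43],"turn":-0},{"xyz":[1,-1,-44],"turn":-0},{"xyz":[0,0,-43],"turn":-0}
8 {"xyz":[40,-1,0],"turn":-0},{"xyz":[39,-2,0],"turn":-0},{"xyz":[40,-1,0],"turn":-0},{"xyz":[39,-1,0],"turn":-0},{"xyz":[40,-2,0],"turn":-0},{"xyz":[40,-1,0],"turn":-0},{"xyz":[39,-2,0],"turn":-0},{"xyz":[40,-1,0],"turn":-0}
4 {"xyz":[0,0,34],"turn":-0},{"xyz":[0,0,34],"turn":-0},{"xyz":[0,0,33],"turn":-0},{"xyz":[0,0,34],"turn":-0}
```

>>> apply_moves([
  {"xyz": [0,0,-20],"turn": 0},
  {"xyz": [0,0,-40],"turn": 0},
  {"xyz": [0,0,-40],"turn": 0},
  {"xyz": [0,0,-30],"turn": 0},
  {"xyz": [0,0,0],"turn": 0},
])

```text
time: 3.15
tool_pos: [0.5519, -0.2824, 0.1914]
tool_rot: [3.138, 0.001, 1.268]
contact_force: [-0.3, -0.2, -3.4]
opening: 0.0627
```

Run:
```python
from h import *
s=robot.observe();print(s['opening'],s['contact_force'],s['tool_pos'])
f=snap('scene','sc1');f2=snap('wrist','w2')
cv2.imwrite('pics/c2.png',np.hstack([cv2.resize(f[180:400,40:260],(400,400)),cv2.resize(f2,(400,400))]))
```

```text
0.06267825578898147 [-0.33327261 -0.15645611 -3.3854207 ] [ 0.55193301 -0.28239956  0.19144105]
```

View pics/c2.png

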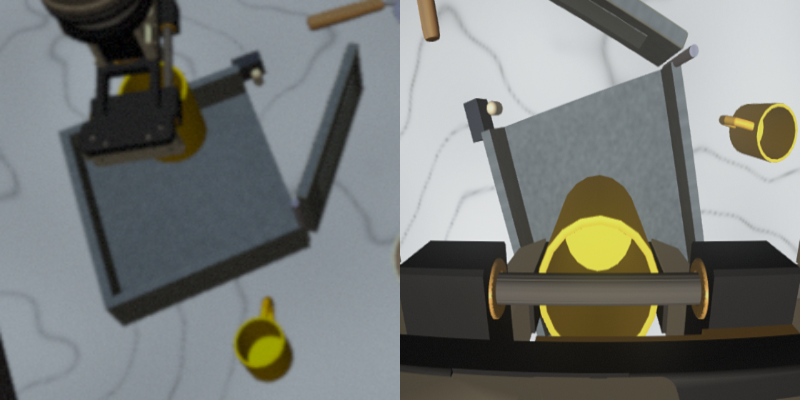

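The mug is held upright and centred between the pads, and the weight reads about −3 N. I'll carry it to the coaster now.

>>> apply_moves([
  {"xyz": [30,-1,0],"turn": 0},
  {"xyz": [40,-1,0],"turn": 0},
  {"xyz": [45,-2,0],"turn": 0},
  {"xyz": [45,-1,0],"turn": 0},
  {"xyz": [45,-2,0],"turn": 0},
  {"xyz": [45,-1,0],"turn": 0},
  {"xyz": [40,-2,0],"turn": 0},
  {"xyz": [28,-1,0],"turn": 0},
  {"xyz": [0,0,0],"turn": 0},
])

```text
time: 4.38
tool_pos: [0.6347, 0.0271, 0.1869]
tool_rot: [-3.137, 0.001, 1.271]
contact_force: [-0.1, 0.8, -2.4]
opening: 0.0627
```

Run:
```python
from h import *
s=robot.observe();z=s['tool_pos'][2];print(z)
plan([(.635,.025,z,None),(.635,.025,.054,None)],step=40)
```

```text
0.18686818635596822
1 {"xyz":[-2,1,0],"turn":-0}
4 {"xyz":[0,0,33],"turn":-0},{"xyz":[0,0,33],"turn":-0},{"xyz":[0,0,34],"turn":-0},{"xyz":[0,0,33],"turn":-0}
```

>>> apply_moves([
  {"xyz": [-2,1,30],"turn": 0},
  {"xyz": [0,0,40],"turn": 0},
  {"xyz": [0,0,40],"turn": 0},
  {"xyz": [0,0,14],"turn": 0},
  {"xyz": [0,0,6],"turn": 0},
  {"xyz": [0,0,3],"turn": 0},
  {"xyz": [0,0,0],"turn": 0},
])

```text
time: 5.25
tool_pos: [0.6365, 0.0226, 0.0578]
tool_rot: [3.14, -0.0, 1.268]
contact_force: [-0.3, 0.3, -2.5]
opening: 0.0627
```

>>> apply_moves([
  {"xyz": [0,0,2],"turn": 0},
  {"xyz": [0,0,2],"turn": 0},
  {"xyz": [0,0,0],"turn": 0},
])

```text
time: 5.62
tool_pos: [0.6363, 0.0227, 0.0535]
tool_rot: [3.14, -0.0, 1.268]
contact_force: [-0.1, -0.2, 2.2]
opening: 0.063
```

>>> apply_moves([
  {"xyz": [0,0,0],"turn": 0},
  {"xyz": [0,0,0],"turn": 0},
  {"xyz": [0,0,0],"turn": 0},
  {"xyz": [0,0,0],"turn": 0},
  {"xyz": [0,0,-30],"turn": 0},
  {"xyz": [0,0,-45],"turn": 0},
  {"xyz": [0,0,-45],"turn": 0},
  {"xyz": [0,0,-45],"turn": 0},
  {"xyz": [0,0,-20],"turn": 0},
  {"xyz": [0,0,0],"turn": 0},
], gripper=1)

```text
time: 6.88
tool_pos: [0.6366, 0.0227, 0.2395]
tool_rot: [3.138, -0.001, 1.268]
contact_force: [0.3, -0.4, 0.1]
opening: 0.0918
```

Run:
```python
from h import *
s=robot.observe();print(s['tool_pos'])
f=snap('wrist','w3');g=snap('top','top1')
cv2.imwrite('pics/c3.png',np.hstack([f,cv2.resize(g[150:300,100:300],(240,180)).repeat(1,0) if 0 else cv2.copyMakeBorder(cv2.resize(g[170:250,240:320],(240,240)),0,180,0,0,0)]))
plan([(.55,.26,.24,-.09)],step=45)
```

```text
[0.63660669 0.02267142 0.23946039]
8 {"xyz":[25,-19,0],"turn":0.17},{"xyz":[22,-23,-1],"turn":0.17},{"xyz":[17,-26,0],"turn":0.17},{"xyz":[13,-29,-1],"turn":0.17},{"xyz":[7,-31,0],"turn":0.17},{"xyz":[2,-31,-1],"turn":0.17},{"xyz":[-3,-32,0],"turn":0.17},{"xyz":[-8,-30,0],"turn":0.17}
```

View pics/c3.png

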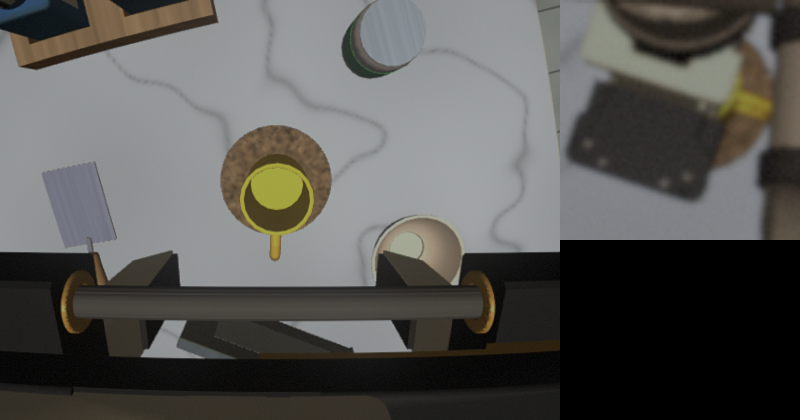

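The mug stands on the coaster, let go: rim at (277,200), coaster centre (276,179), base in the middle. Next is a view over the jar block.

Run:
```python
from h import *
plan([(.45,.304,.30,-.09)],step=45)
```

```text
8 {"xyz":[27,-33,-8],"turn":0.17},{"xyz":[20,-36,-8],"turn":0.17},{"xyz":[15,-40,-8],"turn":0.17},{"xyz":[7,-41,-8],"turn":0.17},{"xyz":[0,-42,-8],"turn":0.17},{"xyz":[-7,-42,-8],"turn":0.17},{"xyz":[-14,-40,-8],"turn":0.17},{"xyz":[-20,-37,-7],"turn":0.17}
```

>>> apply_moves([
  {"xyz": [27,-33,-8],"turn": 0.17},
  {"xyz": [20,-36,-8],"turn": 0.17},
  {"xyz": [15,-40,-8],"turn": 0.17},
  {"xyz": [7,-41,-8],"turn": 0.17},
  {"xyz": [0,-42,-8],"turn": 0.17},
  {"xyz": [-7,-42,-8],"turn": 0.17},
  {"xyz": [-14,-40,-8],"turn": 0.17},
  {"xyz": [-20,-37,-7],"turn": 0.17},
  {"xyz": [0,0,0],"turn": 0},
])

```text
time: 8.1
tool_pos: [0.4487, 0.3062, 0.2997]
tool_rot: [3.141, 0.002, -0.089]
contact_force: [0.5, 0.1, -0.5]
opening: 0.0918
```

Run:
```python
from h import *
s=robot.observe();print(s['tool_pos'],s['tool_rot'],s['qpos'])
f=snap('wrist','w4')
for X in((.5938,.3497),(.5845,.2505),(.4965,.3584),(.4853,.2589)):
    p=proj('w4',(*X,.132));print(p)
cv2.imwrite('pics/w4g.png',cv2.resize(f,(800,600),interpolation=2))
```

```text
[0.44869963 0.30621617 0.29965441] [ 3.14106037e+00  1.82761612e-03 -8.94358617e-02] [4.57450711e-01 3.32475149e-01 1.33692720e+00 4.98093345e-04
 1.47402818e+00 2.11763383e+00]
[208.48307674  29.51975525]
[329.97835447  29.55497604]
[212.79556649 148.7276232 ]
[327.54424988 151.07521686]
```

View pics/w4g.png

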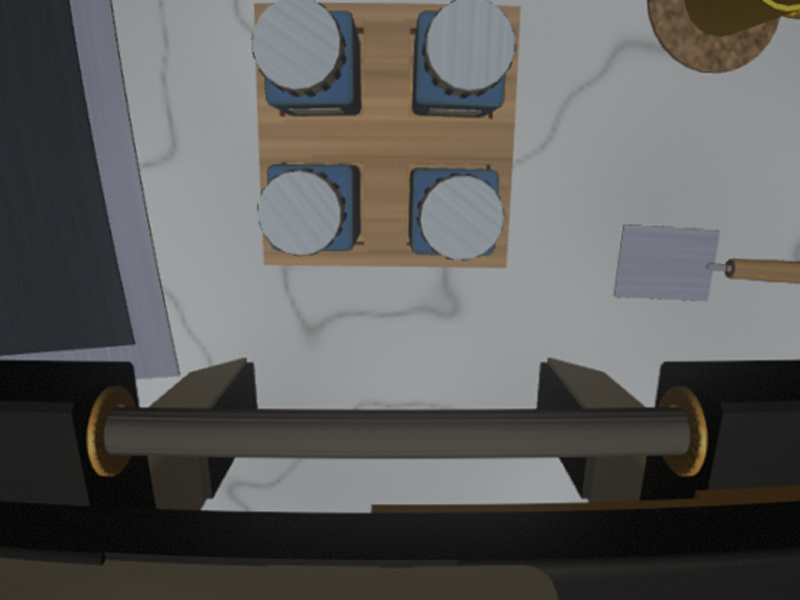

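Block seen from above: caps at (297,44), (470,44), (300,213), (461,217) in the 800-px picture, all four present.

Run:
```python
from h import *
t={'A':((297,44),(185,303),(609,219)),'B':((470,44),(250,310),(552,238)),'C':((300,213),(175,369),(575,175)),'D':((461,217),(240,379),(521,187))}
for k,(w,a,b) in t.items(): print(k,at('w4',np.array(w)*.7,.132),tri(('w4',np.array(w)*.7),('top0',np.array(a)*.7),('sc0',np.array(b)*.7)))
for c in((255,3),(520,6),(506,268),(265,264)): print('block corner',at('w4',np.array(c)*.7,.03))
```

```text
A [0.5929 0.3503 0.132 ] (array([0.5943, 0.3506, 0.1205]), array([2.2, 1.1, 0.3]))
B [0.5836 0.2514 0.132 ] (array([0.5849, 0.2501, 0.1227]), array([0.7, 0.6, 0.4]))
C [0.4964 0.3609 0.132 ] (array([0.4955, 0.3613, 0.1188]), array([2.3, 1. , 0.4]))
D [0.485  0.2632 0.132 ] (array([0.4843, 0.2612, 0.1285]), array([1.8, 1.3, 0.7]))
block corner [0.6493 0.3942 0.03  ]
block corner [0.6287 0.1968 0.03  ]
block corner [0.4298 0.2172 0.03  ]
block corner [0.4512 0.4145 0.03  ]
```

Run:
```python
from h import *
plan([(.4849,.2612,.16,1.467)],step=45,tstep=.175)
```

```text
9 {"xyz":[4,4,15],"turn":-0.173},{"xyz":[4,6,16],"turn":-0.173},{"xyz":[2,5,15],"turn":-0.173},{"xyz":[2,7,16],"turn":-0.173},{"xyz":[0,6,15],"turn":-0.173},{"xyz":[0,6,16],"turn":-0.173},{"xyz":[-2,6,15],"turn":-0.173},{"xyz":[-3,6,16],"turn":-0.173},{"xyz":[-3,5,15],"turn":-0.173}
```

>>> apply_moves([
  {"xyz": [4,4,15],"turn": -0.173},
  {"xyz": [4,6,16],"turn": -0.173},
  {"xyz": [2,5,15],"turn": -0.173},
  {"xyz": [2,7,16],"turn": -0.173},
  {"xyz": [0,6,15],"turn": -0.173},
  {"xyz": [0,6,16],"turn": -0.173},
  {"xyz": [-2,6,15],"turn": -0.173},
  {"xyz": [-3,6,16],"turn": -0.173},
  {"xyz": [-3,5,15],"turn": -0.173},
  {"xyz": [0,0,0],"turn": 0},
], gripper=0.8)

```text
time: 9.4
tool_pos: [0.4854, 0.2587, 0.1595]
tool_rot: [-3.138, 0.002, 1.463]
contact_force: [0.3, 0.0, 0.5]
opening: 0.0731
```

Run:
```python
from h import *
s=robot.observe();print(s['tool_pos'],s['opening'])
plan([(.4849,.2612,.103,1.467)],step=30,tstep=.175)
```

```text
[0.48536415 0.25867953 0.15954591] 0.07306221978782473
2 {"xyz":[1,0,28],"turn":-0.002},{"xyz":[1,-1,29],"turn":-0.002}
```

>>> apply_moves([
  {"xyz": [1,0,28],"turn": 0},
  {"xyz": [1,-1,20],"turn": 0},
  {"xyz": [0,0,9],"turn": 0},
  {"xyz": [0,0,0],"turn": 0},
])

```text
time: 9.9
tool_pos: [0.4851, 0.2623, 0.1046]
tool_rot: [-3.141, 0.0, 1.463]
contact_force: [0.0, 0.2, -0.0]
opening: 0.0733
```

>>> apply_moves([
  {"xyz": [0,0,0],"turn": 0},
  {"xyz": [0,0,0],"turn": 0},
  {"xyz": [0,0,0],"turn": 0},
  {"xyz": [0,0,0],"turn": 0},
], gripper=0.4, newtons=25)

```text
time: 10.4
tool_pos: [0.485, 0.2627, 0.1052]
tool_rot: [3.141, -0.0, 1.465]
contact_force: [-2.1, -0.5, 4.8]
opening: 0.051
```

```bash
cat > st.py <<'E'
from h import *
s=robot.observe();print(s['time'],s['tool_pos'].round(4),s['tool_rot'].round(3),'op',round(s['opening'],4),'F',s['contact_force'].round(1),'M',s['torque'].round(3),'q6',s['qpos'][5].round(3),'e6',s['joint_efforts'][5].round(3))
E
python3 st.py
```

```text
10.4 [0.485  0.2627 0.1052] [ 3.141 -0.     1.465] op 0.051 F [-2.1 -0.5  4.8] M [ 0.006  0.253 -0.05 ] q6 0.463 e6 -0.018
```

>>> apply_moves([
  {"xyz": [0,0,0],"turn": 0.06},
  {"xyz": [0,0,0],"turn": 0.06},
  {"xyz": [0,0,0],"turn": 0.06},
  {"xyz": [0,0,0],"turn": 0.06},
  {"xyz": [0,0,0],"turn": 0},
])

```text
time: 11.02
tool_pos: [0.485, 0.2627, 0.1052]
tool_rot: [3.141, -0.0, 1.225]
contact_force: [-2.5, -0.7, 5.2]
opening: 0.0518
```

```bash
python3 st.py
```

```text
11.025 [0.485  0.2627 0.1052] [ 3.141 -0.     1.225] op 0.0518 F [-2.5 -0.7  5.2] M [-0.073  0.345 -0.003] q6 0.703 e6 0.28
```

>>> apply_moves([
  {"xyz": [0,0,0],"turn": 0.06},
  {"xyz": [0,0,0],"turn": 0.06},
  {"xyz": [0,0,0],"turn": 0.06},
  {"xyz": [0,0,0],"turn": 0.06},
  {"xyz": [0,0,0],"turn": 0},
])

```text
time: 11.65
tool_pos: [0.485, 0.2626, 0.1052]
tool_rot: [3.141, -0.0, 0.985]
contact_force: [-2.2, -0.7, 5.6]
opening: 0.0519
```

```bash
python3 st.py
```

```text
11.65 [0.485  0.2626 0.1052] [ 3.141 -0.     0.985] op 0.0519 F [-2.2 -0.7  5.6] M [-0.068  0.417 -0.005] q6 0.943 e6 0.226
```

>>> apply_moves([
  {"xyz": [0,0,0],"turn": 0.06},
  {"xyz": [0,0,0],"turn": 0.06},
  {"xyz": [0,0,0],"turn": 0.06},
  {"xyz": [0,0,0],"turn": 0.06},
  {"xyz": [0,0,0],"turn": 0},
])

```text
time: 12.28
tool_pos: [0.485, 0.2626, 0.1052]
tool_rot: [3.141, -0.0, 0.745]
contact_force: [-2.0, 0.3, 6.0]
opening: 0.0515
```

```bash
python3 st.py
```

```text
12.275 [0.485  0.2626 0.1052] [ 3.141 -0.     0.745] op 0.0515 F [-2.   0.3  6. ] M [-0.089  0.412 -0.049] q6 1.183 e6 0.226
```

>>> apply_moves([
  {"xyz": [0,0,0],"turn": 0.06},
  {"xyz": [0,0,0],"turn": 0.06},
  {"xyz": [0,0,0],"turn": 0.06},
  {"xyz": [0,0,0],"turn": 0.06},
  {"xyz": [0,0,0],"turn": 0},
])

```text
time: 12.9
tool_pos: [0.4853, 0.2628, 0.1052]
tool_rot: [3.142, -0.001, 0.506]
contact_force: [-1.7, 0.7, 5.4]
opening: 0.0515
```

```bash
python3 st.py
```

```text
12.9 [0.4853 0.2628 0.1052] [ 3.142e+00 -1.000e-03  5.060e-01] op 0.0515 F [-1.7  0.7  5.4] M [0.021 0.177 0.003] q6 1.422 e6 0.3
```

>>> apply_moves([
  {"xyz": [0,0,0],"turn": 0.05},
  {"xyz": [0,0,0],"turn": 0.05},
  {"xyz": [0,0,0],"turn": 0.05},
  {"xyz": [0,0,0],"turn": 0},
])

```text
time: 13.4
tool_pos: [0.4867, 0.2624, 0.1053]
tool_rot: [3.14, -0.004, 0.358]
contact_force: [5.8, -1.1, 3.8]
opening: 0.0515
```

```bash
python3 st.py
```

```text
13.4 [0.4867 0.2624 0.1053] [ 3.14  -0.004  0.358] op 0.0515 F [ 5.8 -1.1  3.8] M [-0.237 -0.87   0.719] q6 1.57 e6 1.009
```

>>> apply_moves([
  {"xyz": [0,0,0],"turn": 0.05},
  {"xyz": [0,0,0],"turn": 0.05},
  {"xyz": [0,0,0],"turn": 0.05},
  {"xyz": [0,0,0],"turn": 0},
])

```text
time: 13.9
tool_pos: [0.4857, 0.2621, 0.1051]
tool_rot: [3.141, -0.001, 0.207]
contact_force: [4.3, -3.5, 4.9]
opening: 0.0513
```

```bash
python3 st.py
python3 - <<'E'
from h import *
f=snap('wrist','w5');cv2.imwrite('pics/w5g.png',f)
E
```

```text
13.9 [0.4857 0.2621 0.1051] [ 3.141e+00 -1.000e-03  2.070e-01] op 0.0513 F [ 4.3 -3.5  4.9] M [-0.609 -0.502  0.621] q6 1.721 e6 0.832
```

View pics/w5g.png

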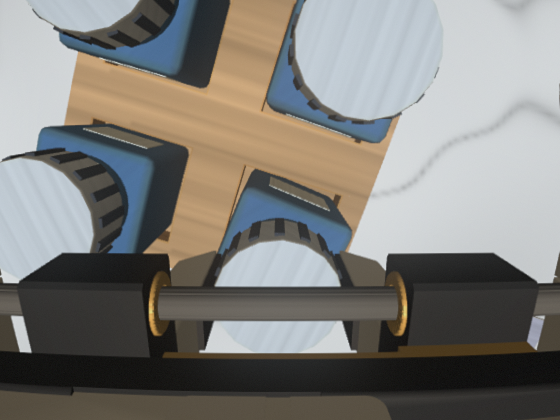

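Jar D was loose. It turned freely for about 1.0 rad and then came up hard at about 0.7 N m; the picture shows the jar upright and squared in the pocket. I'll release the twist, regrip and lift.

>>> apply_moves([
  {"xyz": [0,0,0],"turn": 0},
  {"xyz": [0,0,0],"turn": 0},
  {"xyz": [0,0,0],"turn": 0},
], gripper=0.75)

```text
time: 14.32
tool_pos: [0.4845, 0.2626, 0.1042]
tool_rot: [-3.141, 0.001, 0.205]
contact_force: [-0.2, -0.8, 0.7]
opening: 0.0689
```

>>> apply_moves([
  {"xyz": [0,0,0],"turn": 0},
  {"xyz": [0,0,0],"turn": 0},
  {"xyz": [0,0,0],"turn": 0},
  {"xyz": [0,0,0],"turn": 0},
  {"xyz": [0,0,-8],"turn": 0},
  {"xyz": [0,0,-20],"turn": 0},
  {"xyz": [0,0,-40],"turn": 0},
  {"xyz": [0,0,-40],"turn": 0},
  {"xyz": [0,0,-32],"turn": 0},
  {"xyz": [0,0,0],"turn": 0},
], gripper=0.4, newtons=30)

```text
time: 15.58
tool_pos: [0.4858, 0.2632, 0.2468]
tool_rot: [-3.14, -0.005, 0.205]
contact_force: [0.4, 0.5, -5.3]
opening: 0.0512
```

```bash
python3 st.py
python3 - <<'E'
from h import *
f=snap('wrist','w6');g=snap('scene','sc6');cv2.imwrite('pics/w6g.png',np.hstack([cv2.resize(f,(400,300)),cv2.resize(g[80:290,280:560],(400,300))]))
z=robot.observe()['tool_pos'][2];plan([(.4967,-.3446,z,.35)],step=62)
E
```

```text
15.575 [0.4858 0.2632 0.2468] [-3.14  -0.005  0.205] op 0.0512 F [ 0.4  0.5 -5.3] M [ 0.013  0.024 -0.032] q6 1.723 e6 -0.0
10 {"xyz":[-11,60,0],"turn":-0.015},{"xyz":[-12,59,0],"turn":-0.015},{"xyz":[-13,60,0],"turn":-0.015},{"xyz":[-14,59,0],"turn":-0.015},{"xyz":[-15,59,0],"turn":-0.015},{"xyz":[-15,58,0],"turn":-0.015},{"xyz":[-17,59,0],"turn":-0.015},{"xyz":[-17,58,0],"turn":-0.015},{"xyz":[-18,58,0],"turn":-0.015},{"xyz":[-19,57,0],"turn":-0.015}
```

View pics/w6g.png

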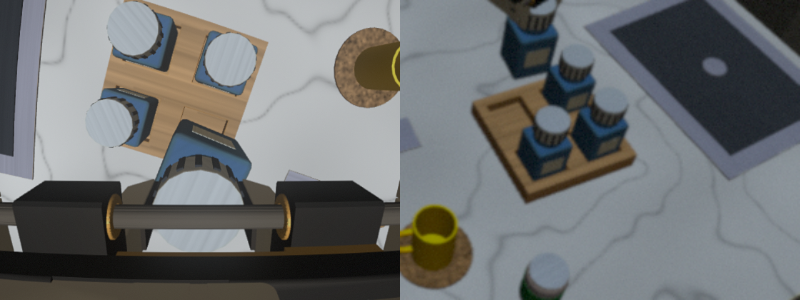

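Jar D hangs upright in the gripper, reading 5.3 N, and the other three are undisturbed. I'll carry it to the far corner of the cupboard.

>>> apply_moves([
  {"xyz": [-7,35,0],"turn": -0.015},
  {"xyz": [-11,55,0],"turn": -0.015},
  {"xyz": [-13,60,0],"turn": -0.015},
  {"xyz": [-14,59,0],"turn": -0.015},
  {"xyz": [-15,59,0],"turn": -0.015},
  {"xyz": [-15,58,0],"turn": -0.015},
  {"xyz": [-17,59,0],"turn": -0.015},
  {"xyz": [-17,58,0],"turn": -0.015},
  {"xyz": [-18,58,0],"turn": -0.015},
  {"xyz": [-15,50,0],"turn": -0.015},
])

```text
time: 16.92
tool_pos: [0.4967, -0.3083, 0.242]
tool_rot: [-3.138, 0.002, 0.354]
contact_force: [1.1, 0.8, -5.0]
opening: 0.0515
```

```bash
python3 st.py
python3 - <<'E'
from h import *
z=robot.observe()['tool_pos'][2];plan([(.4967,-.3446,z,.36),(.4967,-.3446,.12,.36)],step=40)
E
```

```text
16.925 [ 0.4967 -0.3083  0.242 ] [-3.138e+00  2.000e-03  3.540e-01] op 0.0515 F [ 1.1  0.8 -5. ] M [ 0.059  0.007 -0.006] q6 0.53 e6 0.809
1 {"xyz":[-13,34,0],"turn":-0.006}
4 {"xyz":[0,0,31],"turn":0},{"xyz":[0,0,30],"turn":0},{"xyz":[0,0,31],"turn":0},{"xyz":[0,0,30],"turn":0}
```

>>> apply_moves([
  {"xyz": [-12,33,10],"turn": 0},
  {"xyz": [0,0,30],"turn": 0},
  {"xyz": [0,0,30],"turn": 0},
  {"xyz": [0,0,20],"turn": 0},
  {"xyz": [0,0,20],"turn": 0},
  {"xyz": [0,0,10],"turn": 0},
  {"xyz": [0,0,0],"turn": 0},
])

```text
time: 17.8
tool_pos: [0.4972, -0.3411, 0.123]
tool_rot: [-3.138, 0.002, 0.355]
contact_force: [-0.4, 1.0, -4.7]
opening: 0.0516
```

```bash
python3 st.py
```

```text
17.8 [ 0.4972 -0.3411  0.123 ] [-3.138e+00  2.000e-03  3.550e-01] op 0.0516 F [-0.4  1.  -4.7] M [-0.011 -0.003  0.012] q6 0.488 e6 0.0
```

>>> apply_moves([
  {"xyz": [-1,4,8],"turn": 0},
  {"xyz": [0,0,6],"turn": 0},
  {"xyz": [0,0,2],"turn": 0},
  {"xyz": [0,0,0],"turn": 0},
])

```text
time: 18.3
tool_pos: [0.4984, -0.3458, 0.1087]
tool_rot: [3.142, -0.0, 0.355]
contact_force: [0.3, 0.1, -5.4]
opening: 0.0513
```

```bash
python3 st.py
```

```text
18.3 [ 0.4984 -0.3458  0.1087] [ 3.142 -0.     0.355] op 0.0513 F [ 0.3  0.1 -5.4] M [ 0.012  0.022 -0.011] q6 0.483 e6 0.0
```

Lower until contact, release, and rise to go back to the block.

>>> apply_moves([
  {"xyz": [0,0,2],"turn": 0},
  {"xyz": [0,0,1],"turn": 0},
  {"xyz": [0,0,0],"turn": 0},
])

```text
time: 18.68
tool_pos: [0.4988, -0.3461, 0.1066]
tool_rot: [3.14, -0.001, 0.355]
contact_force: [-0.2, 0.2, 0.7]
opening: 0.0511
```

```bash
python3 st.py
```

```text
18.675 [ 0.4988 -0.3461  0.1066] [ 3.14e+00 -1.00e-03  3.55e-01] op 0.0511 F [-0.2  0.2  0.7] M [ 0.205  0.095 -0.044] q6 0.483 e6 0.006
```

>>> apply_moves([
  {"xyz": [0,0,0],"turn": 0},
  {"xyz": [0,0,0],"turn": 0},
  {"xyz": [0,0,0],"turn": 0},
  {"xyz": [0,0,-15],"turn": 0},
  {"xyz": [0,0,-40],"turn": 0},
  {"xyz": [0,0,-50],"turn": 0},
  {"xyz": [0,0,-30],"turn": 0},
  {"xyz": [0,0,0],"turn": 0},
], gripper=0.8)

```text
time: 19.68
tool_pos: [0.4995, -0.3467, 0.2446]
tool_rot: [3.135, -0.003, 0.355]
contact_force: [-0.3, -0.0, -0.1]
opening: 0.0732
```

```bash
python3 st.py
python3 - <<'E'
from h import *
snap('wrist','w7')
z=robot.observe()['tool_pos'][2];plan([(.5846,.2510,.18,.9)],step=61)
E
```

```text
19.675 [ 0.4995 -0.3467  0.2446] [ 3.135e+00 -3.000e-03  3.550e-01] op 0.0732 F [-0.3 -0.  -0.1] M [-0.032  0.003 -0.07 ] q6 0.483 e6 -0.001
10 {"xyz":[29,-53,6],"turn":-0.055},{"xyz":[31,-51,6],"turn":-0.055},{"xyz":[35,-50,7],"turn":-0.055},{"xyz":[37,-47,6],"turn":-0.055},{"xyz":[40,-46,6],"turn":-0.055},{"xyz":[42,-43,6],"turn":-0.055},{"xyz":[44,-41,7],"turn":-0.055},{"xyz":[47,-38,6],"turn":-0.055},{"xyz":[48,-36,6],"turn":-0.055},{"xyz":[51,-33,6],"turn":-0.055}
```

>>> apply_moves([
  {"xyz": [29,-53,6],"turn": -0.055},
  {"xyz": [31,-51,6],"turn": -0.055},
  {"xyz": [35,-50,7],"turn": -0.055},
  {"xyz": [37,-47,6],"turn": -0.055},
  {"xyz": [40,-46,6],"turn": -0.055},
  {"xyz": [42,-43,6],"turn": -0.055},
  {"xyz": [44,-41,7],"turn": -0.055},
  {"xyz": [47,-38,6],"turn": -0.055},
  {"xyz": [48,-36,6],"turn": -0.055},
  {"xyz": [51,-33,6],"turn": -0.055},
])

```text
time: 20.98
tool_pos: [0.5834, 0.253, 0.1769]
tool_rot: [-3.14, 0.002, 0.907]
contact_force: [-0.1, -0.9, -0.4]
opening: 0.0734
```

>>> apply_moves([
  {"xyz": [0,0,0],"turn": 0},
  {"xyz": [0,0,0],"turn": 0},
])

```text
time: 21.22
tool_pos: [0.5834, 0.2511, 0.1772]
tool_rot: [-3.14, 0.003, 0.905]
contact_force: [-1.0, 0.2, 0.0]
opening: 0.0736
```

```bash
python3 st.py
python3 - <<'E'
from h import *
plan([(.5846,.2510,.105,.9)],step=40)
E
```

```text
21.225 [0.5834 0.2511 0.1772] [-3.14e+00  3.00e-03  9.05e-01] op 0.0736 F [-1.   0.2  0. ] M [-0.015 -0.124 -0.008] q6 0.952 e6 0.006
2 {"xyz":[0,0,36],"turn":0.003},{"xyz":[1,1,36],"turn":0.003}
```

>>> apply_moves([
  {"xyz": [1,1,30],"turn": 0},
  {"xyz": [0,0,30],"turn": 0},
  {"xyz": [0,0,12],"turn": 0},
  {"xyz": [0,0,0],"turn": 0},
])

```text
time: 21.72
tool_pos: [0.5855, 0.2504, 0.1063]
tool_rot: [-3.141, 0.001, 0.903]
contact_force: [-0.5, -0.5, -0.2]
opening: 0.0733
```

>>> apply_moves([
  {"xyz": [0,0,0],"turn": 0},
  {"xyz": [0,0,0],"turn": 0},
  {"xyz": [0,0,0],"turn": 0},
  {"xyz": [0,0,0],"turn": 0},
], gripper=0.4, newtons=25)

```text
time: 22.22
tool_pos: [0.5858, 0.2519, 0.1076]
tool_rot: [3.141, -0.001, 0.905]
contact_force: [-2.5, 1.3, 4.7]
opening: 0.0515
```

```bash
python3 st.py
```

```text
22.225 [0.5858 0.2519 0.1076] [ 3.141e+00 -1.000e-03  9.050e-01] op 0.0515 F [-2.5  1.3  4.7] M [ 0.193  0.27  -0.037] q6 0.952 e6 -0.019
```

>>> apply_moves([
  {"xyz": [0,0,0],"turn": 0.06},
  {"xyz": [0,0,0],"turn": 0.06},
  {"xyz": [0,0,0],"turn": 0.06},
  {"xyz": [0,0,0],"turn": 0.06},
  {"xyz": [0,0,0],"turn": 0},
])

```text
time: 22.85
tool_pos: [0.586, 0.2521, 0.1074]
tool_rot: [3.141, -0.002, 0.667]
contact_force: [-0.1, 3.1, 5.0]
opening: 0.0517
```

```bash
python3 st.py
```

```text
22.85 [0.586  0.2521 0.1074] [ 3.141e+00 -2.000e-03  6.670e-01] op 0.0517 F [-0.1  3.1  5. ] M [0.38  0.023 0.668] q6 1.19 e6 0.998
```

Jar B comes up hard within 0.24 rad (0.67 N m), so it is on its stop. Regrip and lift.

>>> apply_moves([
  {"xyz": [0,0,0],"turn": 0},
  {"xyz": [0,0,0],"turn": 0},
  {"xyz": [0,0,1],"turn": 0},
], gripper=0.75)

```text
time: 23.22
tool_pos: [0.5856, 0.2512, 0.1053]
tool_rot: [3.142, 0.001, 0.665]
contact_force: [-0.3, -0.4, -0.8]
opening: 0.0684
```

>>> apply_moves([
  {"xyz": [0,0,0],"turn": 0},
  {"xyz": [0,0,0],"turn": 0},
  {"xyz": [0,0,0],"turn": 0},
  {"xyz": [0,0,0],"turn": 0},
  {"xyz": [0,0,-8],"turn": 0},
  {"xyz": [0,0,-20],"turn": 0},
  {"xyz": [0,0,-40],"turn": 0},
  {"xyz": [0,0,-40],"turn": 0},
  {"xyz": [0,0,-32],"turn": 0},
  {"xyz": [0,0,0],"turn": 0},
], gripper=0.4, newtons=30)

```text
time: 24.48
tool_pos: [0.5867, 0.2517, 0.2484]
tool_rot: [3.139, -0.005, 0.665]
contact_force: [-0.4, -0.8, -5.4]
opening: 0.0518
```

```bash
python3 st.py
python3 - <<'E'
from h import *
z=robot.observe()['tool_pos'][2];plan([(.5966,-.3493,z,.82)],step=61)
E
```

```text
24.475 [0.5867 0.2517 0.2484] [ 3.139 -0.005  0.665] op 0.0518 F [-0.4 -0.8 -5.4] M [ 0.028 -0.036 -0.045] q6 1.192 e6 -0.001
10 {"xyz":[-36,48,0],"turn":-0.016},{"xyz":[-37,47,0],"turn":-0.016},{"xyz":[-38,47,0],"turn":-0.016},{"xyz":[-39,46,0],"turn":-0.016},{"xyz":[-39,46,0],"turn":-0.016},{"xyz":[-40,44,0],"turn":-0.016},{"xyz":[-41,45,0],"turn":-0.016},{"xyz":[-41,43,0],"turn":-0.016},{"xyz":[-42,43,0],"turn":-0.016},{"xyz":[-43,42,0],"turn":-0.016}
```

>>> apply_moves([
  {"xyz": [-20,27,0],"turn": -0.016},
  {"xyz": [-37,47,0],"turn": -0.016},
  {"xyz": [-38,47,0],"turn": -0.016},
  {"xyz": [-39,46,0],"turn": -0.016},
  {"xyz": [-39,46,0],"turn": -0.016},
  {"xyz": [-40,44,0],"turn": -0.016},
  {"xyz": [-41,45,0],"turn": -0.016},
  {"xyz": [-41,43,0],"turn": -0.016},
  {"xyz": [-42,43,0],"turn": -0.016},
  {"xyz": [-38,38,0],"turn": -0.016},
])

```text
time: 25.72
tool_pos: [0.5944, -0.3184, 0.2429]
tool_rot: [-3.138, 0.001, 0.824]
contact_force: [0.7, -0.4, -5.5]
opening: 0.0515
```

>>> apply_moves([
  {"xyz": [-20,20,0],"turn": 0},
  {"xyz": [0,0,0],"turn": 0},
  {"xyz": [0,0,0],"turn": 0},
])

```text
time: 26.1
tool_pos: [0.5962, -0.3439, 0.2437]
tool_rot: [-3.138, 0.0, 0.825]
contact_force: [0.5, -0.7, -4.4]
opening: 0.0515
```

```bash
python3 st.py
python3 - <<'E'
from h import *
f=snap('wrist','w8');cv2.imwrite('pics/w8g.png',np.hstack([cv2.resize(cv2.imread('pics/w7.png'),(400,300)),cv2.resize(f,(400,300))]))
plan([(.5966,-.3493,.107,.82)],step=30)
E
```

```text
26.1 [ 0.5962 -0.3439  0.2437] [-3.138  0.     0.825] op 0.0515 F [ 0.5 -0.7 -4.4] M [0.055 0.005 0.015] q6 0.111 e6 -0.006
5 {"xyz":[-1,1,27],"turn":0.001},{"xyz":[-1,1,28],"turn":0.001},{"xyz":[-1,0,27],"turn":0.001},{"xyz":[0,1,28],"turn":0.001},{"xyz":[-1,1,27],"turn":0.001}
```

View pics/w8g.png

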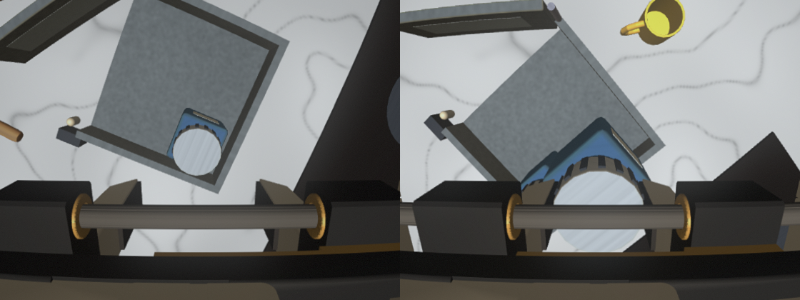

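Left view: jar D stands in the far corner. Right view: jar B is held upright above the far-left slot. Checking the cupboard corners by numbers.

Run:
```python
from h import *
print('outer top',at('w7',np.array((288,41))*1.4,.06),at('w7',np.array((217,192))*1.4,.06),'front R',at('w7',np.array((76,135))*1.4,.06))
print('w8',at('w8',np.array((665,146-0))*1.4-np.array((560,0)),.06))
print('jarD cap',at('w7',np.array((198,150))*1.4,.134))
```

```text
outer top [ 0.6539 -0.4094  0.06  ] [ 0.4376 -0.3987  0.06  ] front R [ 0.4484 -0.1925  0.06  ]
w8 [ 0.6538 -0.4114  0.06  ]
jarD cap [ 0.502  -0.3463  0.134 ]
```

>>> apply_moves([
  {"xyz": [-1,1,30],"turn": 0},
  {"xyz": [-1,1,40],"turn": 0},
  {"xyz": [-1,1,35],"turn": 0},
  {"xyz": [0,0,17],"turn": 0},
  {"xyz": [0,0,8],"turn": 0},
  {"xyz": [0,0,2],"turn": 0},
  {"xyz": [0,0,0],"turn": 0},
])

```text
time: 27.02
tool_pos: [0.5974, -0.3493, 0.1151]
tool_rot: [3.139, -0.0, 0.825]
contact_force: [0.2, -0.5, -4.5]
opening: 0.0513
```

```bash
python3 st.py
```

```text
27.025 [ 0.5974 -0.3493  0.1151] [ 3.139 -0.     0.825] op 0.0513 F [ 0.2 -0.5 -4.5] M [-0.078 -0.017  0.054] q6 0.106 e6 0.001
```

>>> apply_moves([
  {"xyz": [0,0,3],"turn": 0},
  {"xyz": [0,0,3],"turn": 0},
  {"xyz": [0,0,1],"turn": 0},
  {"xyz": [0,0,0],"turn": 0},
])

```text
time: 27.52
tool_pos: [0.597, -0.3491, 0.1076]
tool_rot: [3.141, -0.0, 0.825]
contact_force: [-1.5, 0.6, 1.7]
opening: 0.0515
```

```bash
python3 st.py
```

```text
27.525 [ 0.597  -0.3491  0.1076] [ 3.141 -0.     0.825] op 0.0515 F [-1.5  0.6  1.7] M [0.228 0.279 0.029] q6 0.106 e6 -0.002
```

Contact. Release and rise, then go to jar C.

>>> apply_moves([
  {"xyz": [0,0,0],"turn": 0},
  {"xyz": [0,0,0],"turn": 0},
  {"xyz": [0,0,0],"turn": 0},
  {"xyz": [0,0,-15],"turn": 0},
  {"xyz": [0,0,-40],"turn": 0},
  {"xyz": [0,0,-50],"turn": 0},
  {"xyz": [0,0,-30],"turn": 0},
  {"xyz": [0,0,0],"turn": 0},
], gripper=0.8)

```text
time: 28.52
tool_pos: [0.5979, -0.3498, 0.2463]
tool_rot: [3.134, -0.001, 0.825]
contact_force: [-0.6, -0.6, -0.2]
opening: 0.0732
```

```bash
python3 st.py
python3 - <<'E'
from h import *
plan([(.4955,.3608,.19,.95)],step=62)
E
```

```text
28.525 [ 0.5979 -0.3498  0.2463] [ 3.134e+00 -1.000e-03  8.250e-01] op 0.0732 F [-0.6 -0.6 -0.2] M [0.007 0.022 0.026] q6 0.106 e6 -0.001
12 {"xyz":[38,-46,5],"turn":-0.01},{"xyz":[38,-47,4],"turn":-0.01},{"xyz":[38,-45,5],"turn":-0.01},{"xyz":[40,-46,5],"turn":-0.01},{"xyz":[39,-44,4],"turn":-0.01},{"xyz":[40,-45,5],"turn":-0.01},{"xyz":[40,-44,5],"turn":-0.01},{"xyz":[41,-44,5],"turn":-0.01},{"xyz":[42,-43,4],"turn":-0.01},{"xyz":[41,-43,5],"turn":-0.01},{"xyz":[42,-42,5],"turn":-0.01},{"xyz":[43,-42,4],"turn":-0.01}
```

>>> apply_moves([
  {"xyz": [38,-46,5],"turn": -0.01},
  {"xyz": [38,-47,4],"turn": -0.01},
  {"xyz": [38,-45,5],"turn": -0.01},
  {"xyz": [40,-46,5],"turn": -0.01},
  {"xyz": [39,-44,4],"turn": -0.01},
  {"xyz": [40,-45,5],"turn": -0.01},
  {"xyz": [40,-44,5],"turn": -0.01},
  {"xyz": [41,-44,5],"turn": -0.01},
  {"xyz": [42,-43,4],"turn": -0.01},
  {"xyz": [41,-43,5],"turn": -0.01},
])

```text
time: 29.78
tool_pos: [0.5103, 0.2446, 0.1938]
tool_rot: [-3.141, 0.001, 0.925]
contact_force: [0.4, 0.5, -0.1]
opening: 0.0736
```

>>> apply_moves([
  {"xyz": [42,-42,5],"turn": -0.01},
  {"xyz": [43,-42,4],"turn": -0.01},
  {"xyz": [0,0,0],"turn": 0},
  {"xyz": [0,0,0],"turn": 0},
])

```text
time: 30.28
tool_pos: [0.4942, 0.361, 0.1847]
tool_rot: [-3.141, 0.002, 0.946]
contact_force: [0.3, -0.5, -0.1]
opening: 0.0738
```

```bash
python3 st.py
python3 - <<'E'
from h import *
plan([(.4955,.3608,.105,.95)],step=40)
E
```

```text
30.275 [0.4942 0.361  0.1847] [-3.141e+00  2.000e-03  9.460e-01] op 0.0738 F [ 0.3 -0.5 -0.1] M [-0.054 -0.037 -0.001] q6 1.131 e6 0.017
2 {"xyz":[0,1,40],"turn":-0.002},{"xyz":[1,0,40],"turn":-0.002}
```

>>> apply_moves([
  {"xyz": [0,1,35],"turn": 0},
  {"xyz": [0,0,33],"turn": 0},
  {"xyz": [0,0,11],"turn": 0},
  {"xyz": [0,0,0],"turn": 0},
])

```text
time: 30.78
tool_pos: [0.4959, 0.3597, 0.1066]
tool_rot: [-3.141, 0.001, 0.943]
contact_force: [0.1, -0.0, -0.0]
opening: 0.0736
```

>>> apply_moves([
  {"xyz": [0,0,0],"turn": 0},
  {"xyz": [0,0,0],"turn": 0},
  {"xyz": [0,0,0],"turn": 0},
  {"xyz": [0,0,0],"turn": 0},
], gripper=0.4, newtons=25)

```text
time: 31.28
tool_pos: [0.4958, 0.3611, 0.1076]
tool_rot: [3.141, -0.001, 0.945]
contact_force: [-1.6, -0.0, 5.9]
opening: 0.0515
```

```bash
python3 st.py
```

```text
31.275 [0.4958 0.3611 0.1076] [ 3.141e+00 -1.000e-03  9.450e-01] op 0.0515 F [-1.6 -0.   5.9] M [-0.024  0.123 -0.033] q6 1.13 e6 -0.025
```

>>> apply_moves([
  {"xyz": [0,0,0],"turn": 0.06},
  {"xyz": [0,0,0],"turn": 0.06},
  {"xyz": [0,0,0],"turn": 0.06},
  {"xyz": [0,0,0],"turn": 0.06},
  {"xyz": [0,0,0],"turn": 0},
])

```text
time: 31.9
tool_pos: [0.4956, 0.3613, 0.1076]
tool_rot: [-3.141, -0.001, 0.704]
contact_force: [-2.3, 0.9, 6.0]
opening: 0.0515
```

```bash
python3 st.py
```

```text
31.9 [0.4956 0.3613 0.1076] [-3.141e+00 -1.000e-03  7.040e-01] op 0.0515 F [-2.3  0.9  6. ] M [ 0.074  0.364 -0.014] q6 1.371 e6 0.229
```

Jar C is loose (no torque after 0.24 rad). Keep turning.

>>> apply_moves([
  {"xyz": [0,0,0],"turn": 0.06},
  {"xyz": [0,0,0],"turn": 0.06},
  {"xyz": [0,0,0],"turn": 0.06},
  {"xyz": [0,0,0],"turn": 0.06},
  {"xyz": [0,0,0],"turn": 0.06},
  {"xyz": [0,0,0],"turn": 0},
])

```text
time: 32.65
tool_pos: [0.4955, 0.3615, 0.1076]
tool_rot: [-3.141, -0.001, 0.404]
contact_force: [-2.5, 1.6, 5.6]
opening: 0.051
```

```bash
python3 st.py
```

```text
32.65 [0.4955 0.3615 0.1076] [-3.141e+00 -1.000e-03  4.040e-01] op 0.051 F [-2.5  1.6  5.6] M [ 0.255  0.365 -0.021] q6 1.671 e6 0.229
```

>>> apply_moves([
  {"xyz": [0,0,0],"turn": 0.06},
  {"xyz": [0,0,0],"turn": 0.06},
  {"xyz": [0,0,0],"turn": 0.06},
  {"xyz": [0,0,0],"turn": 0.06},
  {"xyz": [0,0,0],"turn": 0},
])

```text
time: 33.28
tool_pos: [0.4949, 0.3612, 0.1077]
tool_rot: [-3.141, 0.0, 0.166]
contact_force: [-4.2, 0.2, 7.4]
opening: 0.0514
```

```bash
python3 st.py
```

```text
33.275 [0.4949 0.3612 0.1077] [-3.141  0.     0.166] op 0.0514 F [-4.2  0.2  7.4] M [-0.005  0.813  0.627] q6 1.91 e6 0.906
```

>>> apply_moves([
  {"xyz": [0,0,0],"turn": 0.05},
  {"xyz": [0,0,0],"turn": 0.05},
  {"xyz": [0,0,0],"turn": 0},
])

```text
time: 33.65
tool_pos: [0.4959, 0.3612, 0.1076]
tool_rot: [-3.141, -0.002, 0.067]
contact_force: [-1.4, 1.2, 5.7]
opening: 0.0514
```

```bash
python3 st.py
```

```text
33.65 [0.4959 0.3612 0.1076] [-3.141e+00 -2.000e-03  6.700e-02] op 0.0514 F [-1.4  1.2  5.7] M [0.164 0.177 0.704] q6 2.009 e6 0.915
```

>>> apply_moves([
  {"xyz": [0,0,0],"turn": 0},
  {"xyz": [0,0,0],"turn": 0},
  {"xyz": [0,0,1],"turn": 0},
], gripper=0.75)

```text
time: 34.02
tool_pos: [0.4955, 0.3605, 0.1054]
tool_rot: [3.141, 0.0, 0.065]
contact_force: [0.4, -0.5, -0.1]
opening: 0.0685
```

>>> apply_moves([
  {"xyz": [0,0,0],"turn": 0},
  {"xyz": [0,0,0],"turn": 0},
  {"xyz": [0,0,0],"turn": 0},
  {"xyz": [0,0,0],"turn": 0},
  {"xyz": [0,0,-8],"turn": 0},
  {"xyz": [0,0,-20],"turn": 0},
  {"xyz": [0,0,-40],"turn": 0},
  {"xyz": [0,0,-45],"turn": 0},
  {"xyz": [0,0,-40],"turn": 0},
  {"xyz": [0,0,0],"turn": 0},
], gripper=0.4, newtons=30)

```text
time: 35.28
tool_pos: [0.4967, 0.3611, 0.2618]
tool_rot: [-3.139, -0.006, 0.065]
contact_force: [-0.9, 0.6, -6.1]
opening: 0.0517
```

```bash
python3 st.py
python3 - <<'E'
from h import *
s=robot.observe();plan([(.5014,-.2447,s['tool_pos'][2],s['tool_rot'][2]+.15)],step=61)
E
```

```text
35.275 [0.4967 0.3611 0.2618] [-3.139 -0.006  0.065] op 0.0517 F [-0.9  0.6 -6.1] M [0.066 0.07  0.001] q6 2.01 e6 0.001
10 {"xyz":[-3,60,0],"turn":-0.015},{"xyz":[-5,61,0],"turn":-0.015},{"xyz":[-5,60,0],"turn":-0.015},{"xyz":[-6,61,0],"turn":-0.015},{"xyz":[-7,60,0],"turn":-0.015},{"xyz":[-8,60,0],"turn":-0.015},{"xyz":[-9,60,0],"turn":-0.015},{"xyz":[-10,59,0],"turn":-0.015},{"xyz":[-11,60,0],"turn":-0.015},{"xyz":[-11,60,0],"turn":-0.015}
```

>>> apply_moves([
  {"xyz": [-2,35,0],"turn": -0.015},
  {"xyz": [-5,61,0],"turn": -0.015},
  {"xyz": [-5,60,0],"turn": -0.015},
  {"xyz": [-6,61,0],"turn": -0.015},
  {"xyz": [-7,60,0],"turn": -0.015},
  {"xyz": [-8,60,0],"turn": -0.015},
  {"xyz": [-9,60,0],"turn": -0.015},
  {"xyz": [-10,59,0],"turn": -0.015},
  {"xyz": [-11,60,0],"turn": -0.015},
  {"xyz": [-11,58,0],"turn": -0.015},
])

```text
time: 36.52
tool_pos: [0.4981, -0.22, 0.256]
tool_rot: [-3.139, 0.003, 0.215]
contact_force: [1.7, 0.6, -5.5]
opening: 0.0518
```

>>> apply_moves([
  {"xyz": [-5,26,0],"turn": 0},
  {"xyz": [0,0,0],"turn": 0},
  {"xyz": [0,0,0],"turn": 0},
])

```text
time: 36.9
tool_pos: [0.4994, -0.244, 0.2568]
tool_rot: [-3.139, 0.002, 0.215]
contact_force: [0.7, -0.5, -4.8]
opening: 0.0516
```

```bash
python3 st.py
python3 - <<'E'
from h import *
plan([(.5014,-.2447,.107,None)],step=200)
E
```

```text
36.9 [ 0.4994 -0.244   0.2568] [-3.139e+00  2.000e-03  2.150e-01] op 0.0516 F [ 0.7 -0.5 -4.8] M [ 0.036 -0.049 -0.012] q6 0.763 e6 -0.006
1 {"xyz":[2,1,150],"turn":-0}
```

>>> apply_moves([
  {"xyz": [2,1,30],"turn": 0},
  {"xyz": [0,0,40],"turn": 0},
  {"xyz": [0,0,40],"turn": 0},
  {"xyz": [0,0,24],"turn": 0},
  {"xyz": [0,0,8],"turn": 0},
  {"xyz": [0,0,3],"turn": 0},
  {"xyz": [0,0,0],"turn": 0},
])

```text
time: 37.78
tool_pos: [0.5029, -0.2455, 0.1146]
tool_rot: [3.14, -0.001, 0.215]
contact_force: [-0.0, -0.4, -4.8]
opening: 0.0513
```

```bash
python3 st.py
```

```text
37.775 [ 0.5029 -0.2455  0.1146] [ 3.14e+00 -1.00e-03  2.15e-01] op 0.0513 F [-0.  -0.4 -4.8] M [ 0.001 -0.01  -0.027] q6 0.764 e6 0.001
```

>>> apply_moves([
  {"xyz": [0,0,2],"turn": 0},
  {"xyz": [0,0,1],"turn": 0},
  {"xyz": [0,0,0],"turn": 0},
])

```text
time: 38.15
tool_pos: [0.5024, -0.2456, 0.1109]
tool_rot: [3.141, -0.0, 0.215]
contact_force: [0.1, 0.7, -4.7]
opening: 0.0515
```

```bash
python3 st.py
```

```text
38.15 [ 0.5024 -0.2456  0.1109] [ 3.141 -0.     0.215] op 0.0515 F [ 0.1  0.7 -4.7] M [-0.005  0.047 -0.029] q6 0.764 e6 0.0
```

>>> apply_moves([
  {"xyz": [0,0,2],"turn": 0},
  {"xyz": [0,0,2],"turn": 0},
  {"xyz": [0,0,0],"turn": 0},
])

```text
time: 38.52
tool_pos: [0.5026, -0.2455, 0.1075]
tool_rot: [3.141, -0.001, 0.215]
contact_force: [-2.1, 2.1, 3.5]
opening: 0.0513
```

```bash
python3 st.py
```

```text
38.525 [ 0.5026 -0.2455  0.1075] [ 3.141e+00 -1.000e-03  2.150e-01] op 0.0513 F [-2.1  2.1  3.5] M [ 0.4    0.356 -0.034] q6 0.764 e6 -0.011
```

Contact. Release, rise, and go to jar A.

>>> apply_moves([
  {"xyz": [0,0,0],"turn": 0},
  {"xyz": [0,0,0],"turn": 0},
  {"xyz": [0,0,0],"turn": 0},
  {"xyz": [0,0,-15],"turn": 0},
  {"xyz": [0,0,-40],"turn": 0},
  {"xyz": [0,0,-50],"turn": 0},
  {"xyz": [0,0,-30],"turn": 0},
  {"xyz": [0,0,0],"turn": 0},
], gripper=0.8)

```text
time: 39.52
tool_pos: [0.5035, -0.2463, 0.2455]
tool_rot: [3.136, -0.005, 0.215]
contact_force: [0.6, 0.0, 0.7]
opening: 0.0734
```

```bash
python3 st.py
python3 - <<'E'
from h import *
plan([(.5945,.3503,.19,.95)],step=62)
E
```

```text
39.525 [ 0.5035 -0.2463  0.2455] [ 3.136 -0.005  0.215] op 0.0734 F [0.6 0.  0.7] M [ 0.005  0.004 -0.001] q6 0.764 e6 -0.0
10 {"xyz":[22,-56,6],"turn":-0.074},{"xyz":[25,-55,5],"turn":-0.074},{"xyz":[30,-52,6],"turn":-0.074},{"xyz":[34,-51,5],"turn":-0.074},{"xyz":[37,-47,6],"turn":-0.074},{"xyz":[40,-45,5],"turn":-0.074},{"xyz":[44,-42,6],"turn":-0.074},{"xyz":[47,-38,5],"turn":-0.074},{"xyz":[49,-35,6],"turn":-0.074},{"xyz":[52,-31,5],"turn":-0.074}
```

>>> apply_moves([
  {"xyz": [22,-56,6],"turn": -0.074},
  {"xyz": [25,-55,5],"turn": -0.074},
  {"xyz": [30,-52,6],"turn": -0.074},
  {"xyz": [34,-51,5],"turn": -0.074},
  {"xyz": [37,-47,6],"turn": -0.074},
  {"xyz": [40,-45,5],"turn": -0.074},
  {"xyz": [44,-42,6],"turn": -0.074},
  {"xyz": [47,-38,5],"turn": -0.074},
  {"xyz": [49,-35,6],"turn": -0.074},
  {"xyz": [52,-31,5],"turn": -0.074},
])

```text
time: 40.78
tool_pos: [0.5928, 0.3532, 0.1855]
tool_rot: [-3.141, 0.002, 0.957]
contact_force: [1.2, -0.1, 0.9]
opening: 0.0733
```

>>> apply_moves([
  {"xyz": [0,0,0],"turn": 0},
  {"xyz": [0,0,0],"turn": 0},
])

```text
time: 41.02
tool_pos: [0.5927, 0.3512, 0.1855]
tool_rot: [-3.141, 0.002, 0.955]
contact_force: [-0.6, -0.6, 0.4]
opening: 0.0734
```

```bash
python3 st.py
python3 - <<'E'
from h import *
plan([(.5945,.3503,.106,None)],step=200)
E
```

```text
41.025 [0.5927 0.3512 0.1855] [-3.141e+00  2.000e-03  9.550e-01] op 0.0734 F [-0.6 -0.6  0.4] M [-0.019 -0.106 -0.024] q6 1.04 e6 -0.001
1 {"xyz":[0,2,79],"turn":-0}
```

>>> apply_moves([
  {"xyz": [0,2,35],"turn": 0},
  {"xyz": [0,0,33],"turn": 0},
  {"xyz": [0,0,12],"turn": 0},
  {"xyz": [0,0,0],"turn": 0},
])

```text
time: 41.52
tool_pos: [0.595, 0.3493, 0.1067]
tool_rot: [-3.141, 0.001, 0.953]
contact_force: [0.3, 0.9, -0.3]
opening: 0.0731
```

>>> apply_moves([
  {"xyz": [0,0,0],"turn": 0},
  {"xyz": [0,0,0],"turn": 0},
  {"xyz": [0,0,0],"turn": 0},
  {"xyz": [0,0,0],"turn": 0},
], gripper=0.4, newtons=25)

```text
time: 42.02
tool_pos: [0.595, 0.351, 0.1078]
tool_rot: [3.141, -0.002, 0.955]
contact_force: [-3.0, 2.3, 5.7]
opening: 0.0517
```

```bash
python3 st.py
```

```text
42.025 [0.595  0.351  0.1078] [ 3.141e+00 -2.000e-03  9.550e-01] op 0.0517 F [-3.   2.3  5.7] M [ 0.26   0.318 -0.003] q6 1.037 e6 -0.014
```

>>> apply_moves([
  {"xyz": [0,0,0],"turn": 0.06},
  {"xyz": [0,0,0],"turn": 0.06},
  {"xyz": [0,0,0],"turn": 0.06},
  {"xyz": [0,0,0],"turn": 0.06},
  {"xyz": [0,0,0],"turn": 0},
])

```text
time: 42.65
tool_pos: [0.5952, 0.3511, 0.1077]
tool_rot: [3.141, -0.002, 0.715]
contact_force: [-1.4, 2.8, 5.8]
opening: 0.0514
```

```bash
python3 st.py
```

```text
42.65 [0.5952 0.3511 0.1077] [ 3.141e+00 -2.000e-03  7.150e-01] op 0.0514 F [-1.4  2.8  5.8] M [ 0.308  0.25  -0.018] q6 1.277 e6 0.286
```

Jar A is loose as well. Keep turning.

>>> apply_moves([
  {"xyz": [0,0,0],"turn": 0.06},
  {"xyz": [0,0,0],"turn": 0.06},
  {"xyz": [0,0,0],"turn": 0.06},
  {"xyz": [0,0,0],"turn": 0.06},
  {"xyz": [0,0,0],"turn": 0.06},
  {"xyz": [0,0,0],"turn": 0},
])

```text
time: 43.4
tool_pos: [0.5952, 0.3511, 0.1078]
tool_rot: [-3.141, -0.002, 0.416]
contact_force: [-1.8, 2.5, 6.1]
opening: 0.0516
```

```bash
python3 st.py
```

```text
43.4 [0.5952 0.3511 0.1078] [-3.141e+00 -2.000e-03  4.160e-01] op 0.0516 F [-1.8  2.5  6.1] M [ 0.31   0.317 -0.119] q6 1.577 e6 0.227
```

>>> apply_moves([
  {"xyz": [0,0,0],"turn": 0.06},
  {"xyz": [0,0,0],"turn": 0.06},
  {"xyz": [0,0,0],"turn": 0.06},
  {"xyz": [0,0,0],"turn": 0.06},
  {"xyz": [0,0,0],"turn": 0},
])

```text
time: 44.02
tool_pos: [0.5952, 0.3511, 0.1078]
tool_rot: [-3.141, -0.002, 0.176]
contact_force: [-1.8, 2.6, 5.6]
opening: 0.0517
```

```bash
python3 st.py
```

```text
44.025 [0.5952 0.3511 0.1078] [-3.141e+00 -2.000e-03  1.760e-01] op 0.0517 F [-1.8  2.6  5.6] M [ 0.386  0.311 -0.007] q6 1.817 e6 0.226
```

>>> apply_moves([
  {"xyz": [0,0,0],"turn": 0.06},
  {"xyz": [0,0,0],"turn": 0.06},
  {"xyz": [0,0,0],"turn": 0.06},
  {"xyz": [0,0,0],"turn": 0.06},
  {"xyz": [0,0,0],"turn": 0},
])

```text
time: 44.65
tool_pos: [0.5954, 0.3511, 0.1078]
tool_rot: [-3.14, -0.002, -0.064]
contact_force: [-0.2, 2.8, 6.3]
opening: 0.0516
```

```bash
python3 st.py
```

```text
44.65 [0.5954 0.3511 0.1078] [-3.14e+00 -2.00e-03 -6.40e-02] op 0.0516 F [-0.2  2.8  6.3] M [0.385 0.215 0.01 ] q6 2.057 e6 0.224
```

>>> apply_moves([
  {"xyz": [0,0,0],"turn": 0.06},
  {"xyz": [0,0,0],"turn": 0.06},
  {"xyz": [0,0,0],"turn": 0},
])

```text
time: 45.02
tool_pos: [0.5954, 0.3507, 0.1076]
tool_rot: [-3.141, -0.002, -0.183]
contact_force: [-0.7, 1.1, 5.5]
opening: 0.0515
```

```bash
python3 st.py
```

```text
45.025 [0.5954 0.3507 0.1076] [-3.141e+00 -2.000e-03 -1.830e-01] op 0.0515 F [-0.7  1.1  5.5] M [0.214 0.141 0.651] q6 2.176 e6 0.925
```

>>> apply_moves([
  {"xyz": [0,0,0],"turn": 0.05},
  {"xyz": [0,0,0],"turn": 0.05},
  {"xyz": [0,0,0],"turn": 0},
])

```text
time: 45.4
tool_pos: [0.5956, 0.3507, 0.1075]
tool_rot: [-3.14, -0.002, -0.282]
contact_force: [0.7, 2.1, 7.2]
opening: 0.0515
```

```bash
python3 st.py
```

```text
45.4 [0.5956 0.3507 0.1075] [-3.14e+00 -2.00e-03 -2.82e-01] op 0.0515 F [0.7 2.1 7.2] M [ 0.243 -0.062  0.818] q6 2.275 e6 1.022
```

>>> apply_moves([
  {"xyz": [0,0,0],"turn": 0},
  {"xyz": [0,0,0],"turn": 0},
  {"xyz": [0,0,1],"turn": 0},
], gripper=0.75)

```text
time: 45.78
tool_pos: [0.5947, 0.3501, 0.1051]
tool_rot: [3.141, 0.001, -0.285]
contact_force: [-1.3, -0.1, -0.5]
opening: 0.0686
```

>>> apply_moves([
  {"xyz": [0,0,0],"turn": 0},
  {"xyz": [0,0,0],"turn": 0},
  {"xyz": [0,0,0],"turn": 0},
  {"xyz": [0,0,0],"turn": 0},
  {"xyz": [0,0,-8],"turn": 0},
  {"xyz": [0,0,-20],"turn": 0},
  {"xyz": [0,0,-40],"turn": 0},
  {"xyz": [0,0,-45],"turn": 0},
  {"xyz": [0,0,-40],"turn": 0},
  {"xyz": [0,0,0],"turn": 0},
], gripper=0.4, newtons=30)

```text
time: 47.02
tool_pos: [0.596, 0.3507, 0.2624]
tool_rot: [-3.138, -0.005, -0.285]
contact_force: [-0.0, 0.4, -5.8]
opening: 0.0515
```

```bash
python3 st.py
python3 - <<'E'
from h import *
s=robot.observe();plan([(.6013,-.2494,s['tool_pos'][2],s['tool_rot'][2]+.15)],step=61)
E
```

```text
47.025 [0.596  0.3507 0.2624] [-3.138 -0.005 -0.285] op 0.0515 F [-0.   0.4 -5.8] M [ 0.085 -0.044  0.021] q6 2.278 e6 0.001
10 {"xyz":[17,57,0],"turn":-0.015},{"xyz":[17,58,0],"turn":-0.015},{"xyz":[16,58,0],"turn":-0.015},{"xyz":[14,58,0],"turn":-0.015},{"xyz":[14,59,0],"turn":-0.015},{"xyz":[13,58,0],"turn":-0.015},{"xyz":[13,59,0],"turn":-0.015},{"xyz":[11,59,0],"turn":-0.015},{"xyz":[10,59,0],"turn":-0.015},{"xyz":[10,59,0],"turn":-0.015}
```

>>> apply_moves([
  {"xyz": [10,33,0],"turn": -0.015},
  {"xyz": [17,58,0],"turn": -0.015},
  {"xyz": [16,58,0],"turn": -0.015},
  {"xyz": [14,58,0],"turn": -0.015},
  {"xyz": [14,59,0],"turn": -0.015},
  {"xyz": [13,58,0],"turn": -0.015},
  {"xyz": [13,59,0],"turn": -0.015},
  {"xyz": [11,59,0],"turn": -0.015},
  {"xyz": [10,59,0],"turn": -0.015},
  {"xyz": [10,57,0],"turn": -0.015},
])

```text
time: 48.28
tool_pos: [0.5995, -0.2241, 0.2556]
tool_rot: [-3.14, 0.005, -0.135]
contact_force: [0.5, 0.8, -5.9]
opening: 0.0513
```

>>> apply_moves([
  {"xyz": [5,25,0],"turn": 0},
  {"xyz": [0,0,0],"turn": 0},
  {"xyz": [0,0,0],"turn": 0},
])

```text
time: 48.65
tool_pos: [0.6018, -0.2469, 0.2568]
tool_rot: [-3.14, 0.003, -0.135]
contact_force: [-0.8, -0.1, -5.7]
opening: 0.0517
```

```bash
python3 st.py
python3 - <<'E'
from h import *
plan([(.6013,-.2494,.107,None)],step=200)
E
```

```text
48.65 [ 0.6018 -0.2469  0.2568] [-3.14e+00  3.00e-03 -1.35e-01] op 0.0517 F [-0.8 -0.1 -5.7] M [0.095 0.047 0.024] q6 1.198 e6 -0.004
1 {"xyz":[0,3,150],"turn":-0}
```

>>> apply_moves([
  {"xyz": [0,3,30],"turn": 0},
  {"xyz": [0,0,40],"turn": 0},
  {"xyz": [0,0,40],"turn": 0},
  {"xyz": [0,0,26],"turn": 0},
  {"xyz": [0,0,8],"turn": 0},
  {"xyz": [0,0,3],"turn": 0},
  {"xyz": [0,0,0],"turn": 0},
])

```text
time: 49.52
tool_pos: [0.6027, -0.2509, 0.1129]
tool_rot: [3.141, -0.002, -0.135]
contact_force: [0.0, -0.2, -5.0]
opening: 0.0513
```

```bash
python3 st.py
```

```text
49.525 [ 0.6027 -0.2509  0.1129] [ 3.141e+00 -2.000e-03 -1.350e-01] op 0.0513 F [ 0.  -0.2 -5. ] M [0.015 0.013 0.033] q6 1.194 e6 0.001
```

>>> apply_moves([
  {"xyz": [0,0,2],"turn": 0},
  {"xyz": [0,0,2],"turn": 0},
  {"xyz": [0,0,0],"turn": 0},
])

```text
time: 49.9
tool_pos: [0.602, -0.251, 0.1077]
tool_rot: [3.142, 0.0, -0.135]
contact_force: [0.2, 0.5, -5.2]
opening: 0.0519
```

```bash
python3 st.py
```

```text
49.9 [ 0.602  -0.251   0.1077] [ 3.142  0.    -0.135] op 0.0519 F [ 0.2  0.5 -5.2] M [ 0.083 -0.019  0.027] q6 1.194 e6 0.0
```

>>> apply_moves([
  {"xyz": [0,0,2],"turn": 0},
  {"xyz": [0,0,0],"turn": 0},
])

```text
time: 50.15
tool_pos: [0.6024, -0.251, 0.1075]
tool_rot: [3.141, -0.002, -0.135]
contact_force: [-2.6, 1.9, 4.4]
opening: 0.0516
```

```bash
python3 st.py
```

```text
50.15 [ 0.6024 -0.251   0.1075] [ 3.141e+00 -2.000e-03 -1.350e-01] op 0.0516 F [-2.6  1.9  4.4] M [0.409 0.577 0.012] q6 1.194 e6 -0.017
```

>>> apply_moves([
  {"xyz": [0,0,0],"turn": 0},
  {"xyz": [0,0,0],"turn": 0},
  {"xyz": [0,0,0],"turn": 0},
  {"xyz": [0,0,-15],"turn": 0},
  {"xyz": [0,0,-40],"turn": 0},
  {"xyz": [0,0,-50],"turn": 0},
  {"xyz": [0,0,-30],"turn": 0},
  {"xyz": [0,-40,0],"turn": 0},
  {"xyz": [0,-50,0],"turn": 0},
  {"xyz": [0,0,0],"turn": 0},
], gripper=0.75)

```text
time: 51.4
tool_pos: [0.6148, -0.1585, 0.2423]
tool_rot: [-3.141, -0.002, -0.131]
contact_force: [-0.0, 0.6, -0.1]
opening: 0.0689
```

```bash
python3 st.py
python3 - <<'E'
from h import *
f=snap('scene','sc9');g=snap('top','top9')
cv2.imwrite('pics/c9.png',np.hstack([cv2.resize(f[150:400,60:360],(480,400)),cv2.resize(g[140:310,240:490],(320,218)).repeat(1,0) if 0 else cv2.copyMakeBorder(cv2.resize(g[140:310,240:490],(320,218)),0,182,0,0,0)]))
plan([(.575,-.035,.24,1.52),(.575,-.035,.085,1.52)],step=50)
E
```

```text
51.4 [ 0.6148 -0.1585  0.2423] [-3.141e+00 -2.000e-03 -1.310e-01] op 0.0689 F [-0.   0.6 -0.1] M [-0.024  0.056 -0.056] q6 1.328 e6 0.323
10 {"xyz":[-6,-12,0],"turn":-0.165},{"xyz":[-3,-13,0],"turn":-0.165},{"xyz":[-2,-13,1],"turn":-0.165},{"xyz":[1,-13,0],"turn":-0.165},{"xyz":[3,-13,0],"turn":-0.165},{"xyz":[5,-12,0],"turn":-0.165},{"xyz":[7,-12,0],"turn":-0.165},{"xyz":[9,-10,0],"turn":-0.165},{"xyz":[10,-8,1],"turn":-0.165},{"xyz":[12,-7,0],"turn":-0.165}
4 {"xyz":[0,0,39],"turn":-0.001},{"xyz":[0,0,38],"turn":-0.001},{"xyz":[0,0,39],"turn":-0.001},{"xyz":[0,0,39],"turn":-0.001}
```

View pics/c9.png

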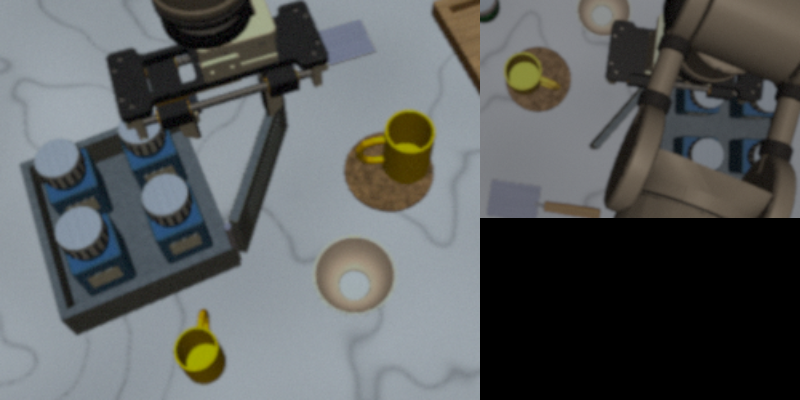

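All four jars stand in the cupboard. The mug on the coaster looks knocked aside: rim at crop (410,131), coaster centre (390,172). Measuring it.

Run:
```python
from h import *
S=lambda u,v:(60+u/1.6,150+v/1.6)
T=lambda u,v:(240+(u-480)/1.28,140+v/1.28)
print('mug rim',tri(('sc9',S(410,131)),('top9',T(523,71))),at('sc9',S(410,131),.09),at('top9',T(523,71),.09))
print('handle',tri(('sc9',S(364,150)),('top9',T(555,86))))
print('coaster',tri(('sc9',S(390,172)),('top9',T(538,78))),at('top9',T(538,78),.005))
```

```text
mug rim (array([0.6369, 0.0492, 0.0881]), array([0.9, 0.8])) [0.6386 0.0501 0.09  ] [0.6358 0.0475 0.09  ]
handle (array([ 0.6167, -0.0047,  0.0524]), array([1. , 0.9]))
coaster (array([ 0.6372,  0.0256, -0.0007]), array([0.7, 0.6])) [0.6358 0.0241 0.005 ]
```

The mug was knocked about 25 mm towards +y and is still on the coaster. I'll set it back to the middle before closing the door.

Run:
```python
from h import *
plan([(.637,.049,.2,1.25)],step=50)
```

```text
9 {"xyz":[-1,-24,5],"turn":-0.154},{"xyz":[3,-23,4],"turn":-0.154},{"xyz":[7,-22,5],"turn":-0.154},{"xyz":[10,-22,5],"turn":-0.154},{"xyz":[13,-19,4],"turn":-0.154},{"xyz":[16,-18,5],"turn":-0.154},{"xyz":[18,-15,4],"turn":-0.154},{"xyz":[20,-11,5],"turn":-0.154},{"xyz":[23,-9,5],"turn":-0.154}
```

>>> apply_moves([
  {"xyz": [-1,-24,5],"turn": -0.154},
  {"xyz": [3,-23,4],"turn": -0.154},
  {"xyz": [7,-22,5],"turn": -0.154},
  {"xyz": [10,-22,5],"turn": -0.154},
  {"xyz": [13,-19,4],"turn": -0.154},
  {"xyz": [16,-18,5],"turn": -0.154},
  {"xyz": [18,-15,4],"turn": -0.154},
  {"xyz": [20,-11,5],"turn": -0.154},
  {"xyz": [23,-9,5],"turn": -0.154},
  {"xyz": [0,0,0],"turn": 0},
], gripper=1)

```text
time: 52.75
tool_pos: [0.637, 0.0495, 0.1984]
tool_rot: [-3.141, 0.0, 1.251]
contact_force: [-0.0, -0.0, -1.3]
opening: 0.0918
```

```bash
python3 st.py
python3 - <<'E'
from h import *
f=snap('wrist','w10')
hsv=cv2.cvtColor(f,cv2.COLOR_BGR2HSV);m=cv2.inRange(hsv,(20,120,50),(35,255,255));m[:, :150]=0;m[:,420:]=0
ys,xs=np.nonzero(m);print(xs.min(),xs.max(),ys.min(),ys.max())
print(proj('w10',(.637,.049,.09)))
cv2.imwrite('pics/w10g.png',f[100:320,130:430])
plan([(.637,.049,.056,None)],step=300)
E
```

```text
52.75 [0.637  0.0495 0.1984] [-3.141  0.     1.251] op 0.0918 F [-0.  -0.  -1.3] M [-0.059 -0.047 -0.001] q6 0.278 e6 -0.644
236 321 159 277
[278.10831794 214.22628894]
1 {"xyz":[0,0,143],"turn":-0}
```

View pics/w10g.png

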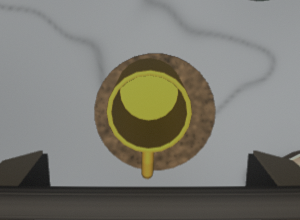

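The mug rim is centred at (279,211) and the coaster at (285,211), with the handle towards the camera bottom. Compute both positions.

Run:
```python
from h import *
print('mug',at('w10',(279,211),.09),'coaster',at('w10',(285,211),.005), [at('w10',p,.005) for p in((225,211),(345,211),(285,152),(285,269))])
```

```text
mug [0.6384 0.0511 0.09  ] coaster [0.6375 0.0289 0.005 ] [array([0.5817, 0.0475, 0.005 ]), array([0.6933, 0.0103, 0.005 ]), array([0.6553, 0.0833, 0.005 ]), array([ 0.6184, -0.0293,  0.005 ])]
```

>>> apply_moves([
  {"xyz": [0,0,40],"turn": 0},
  {"xyz": [0,0,45],"turn": 0},
  {"xyz": [0,0,40],"turn": 0},
  {"xyz": [0,0,15],"turn": 0},
  {"xyz": [0,0,0],"turn": 0},
])

```text
time: 53.42
tool_pos: [0.637, 0.0484, 0.0586]
tool_rot: [-3.141, 0.0, 1.249]
contact_force: [0.7, -0.2, 1.0]
opening: 0.0917
```

>>> apply_moves([
  {"xyz": [0,0,0],"turn": 0},
  {"xyz": [0,0,0],"turn": 0},
  {"xyz": [0,0,0],"turn": 0},
  {"xyz": [0,0,0],"turn": 0},
], gripper=0.4, newtons=15)

```text
time: 53.92
tool_pos: [0.6374, 0.0496, 0.0595]
tool_rot: [3.14, -0.0, 1.251]
contact_force: [1.0, 0.0, 3.5]
opening: 0.0627
```

```bash
python3 st.py
python3 - <<'E'
from h import *
s=robot.observe();plan([(.636,.025,s['tool_pos'][2],None)],step=300)
E
```

```text
53.925 [0.6374 0.0496 0.0595] [ 3.14  -0.     1.251] op 0.0627 F [1.  0.  3.5] M [-0.005 -0.004  0.018] q6 0.278 e6 -0.003
1 {"xyz":[-24,6,0],"turn":-0}
```

>>> apply_moves([
  {"xyz": [0,0,-12],"turn": 0},
  {"xyz": [-8,2,0],"turn": 0},
  {"xyz": [-8,2,0],"turn": 0},
  {"xyz": [-8,2,0],"turn": 0},
  {"xyz": [0,0,0],"turn": 0},
  {"xyz": [0,0,6],"turn": 0},
  {"xyz": [0,0,4],"turn": 0},
  {"xyz": [0,0,2],"turn": 0},
  {"xyz": [0,0,0],"turn": 0},
])

```text
time: 55.05
tool_pos: [0.6348, 0.0252, 0.0595]
tool_rot: [-3.141, 0.0, 1.251]
contact_force: [-2.8, 0.5, 4.4]
opening: 0.0625
```

```bash
python3 st.py
```

```text
55.05 [0.6348 0.0252 0.0595] [-3.141  0.     1.251] op 0.0625 F [-2.8  0.5  4.4] M [ 0.023  0.647 -0.005] q6 0.239 e6 -0.012
```

Contact on the coaster (4.4 N). Release, rise, and check.

>>> apply_moves([
  {"xyz": [0,0,0],"turn": 0},
  {"xyz": [0,0,0],"turn": 0},
  {"xyz": [0,0,0],"turn": 0},
  {"xyz": [0,0,0],"turn": 0},
  {"xyz": [0,0,-25],"turn": 0},
  {"xyz": [0,0,-45],"turn": 0},
  {"xyz": [0,0,-45],"turn": 0},
  {"xyz": [0,0,-30],"turn": 0},
  {"xyz": [0,0,0],"turn": 0},
  {"xyz": [0,0,0],"turn": 0},
], gripper=1)

```text
time: 56.3
tool_pos: [0.6344, 0.0249, 0.2025]
tool_rot: [-3.14, 0.001, 1.251]
contact_force: [-0.1, 0.5, -0.5]
opening: 0.0918
```

```bash
python3 st.py
python3 - <<'E'
from h import *
f=snap('wrist','w11')
m=cv2.inRange(cv2.cvtColor(f,cv2.COLOR_BGR2HSV),(20,150,120),(35,255,255));m[:,:150]=0;m[:,420:]=0
ys,xs=np.nonzero(m);print(xs.min(),xs.max(),ys.min(),ys.max());c=((xs.min()+xs.max())/2,0)
for y in (205,211,217): print(at('w11',(c[0],y),.09))
# door arc plan
H=np.array([.655,-.201]);sh=np.pi-.047
for th in (.75,.69,.55,.4,.25,.1,0,-.03):
    a=sh-th;d=np.array([np.cos(a),np.sin(a)]);n=np.array([d[1],-d[0]]);print(th,(H+.165*d+.012*n).round(3),n.round(2))
plan([(.575,-.035,.24,1.52),(.575,-.035,.085,1.52)],step=50)
E
```

```text
56.3 [0.6344 0.0249 0.2025] [-3.140e+00  1.000e-03  1.251e+00] op 0.0918 F [-0.1  0.5 -0.5] M [-0.037 -0.012  0.005] q6 0.239 e6 0.001
237 320 169 275
[0.6365 0.0301 0.09  ]
[0.635  0.0257 0.09  ]
[0.6336 0.0212 0.09  ]
0.75 [ 0.548 -0.075] [0.72 0.7 ]
0.69 [ 0.541 -0.081] [0.67 0.74]
0.55 [ 0.525 -0.098] [0.56 0.83]
0.4 [ 0.511 -0.119] [0.43 0.9 ]
0.25 [ 0.501 -0.141] [0.29 0.96]
0.1 [ 0.494 -0.165] [0.15 0.99]
0 [ 0.491 -0.181] [0.05 1.  ]
-0.03 [ 0.49  -0.186] [0.02 1.  ]
2 {"xyz":[-38,-19,-19],"turn":-0.135},{"xyz":[-35,-23,-19],"turn":-0.135}
4 {"xyz":[0,0,39],"turn":0},{"xyz":[0,0,38],"turn":0},{"xyz":[0,0,39],"turn":0},{"xyz":[0,0,39],"turn":0}
```

The mug is centred, at about (0.635, 0.026). Next, with closed fingers, I go down outside the door.

Run:
```python
from h import *
plan([(.558,-.042,.2,1.52),(.558,-.042,.085,1.52),(.515,-.12,.085,1.52),(.498,-.16,.085,1.52),(.495,-.175,.085,1.52)],step=35)
```

```text
3 {"xyz":[-29,-17,1],"turn":-0.09},{"xyz":[-28,-20,0],"turn":-0.09},{"xyz":[-25,-22,1],"turn":-0.09}
4 {"xyz":[0,0,29],"turn":0},{"xyz":[0,0,28],"turn":0},{"xyz":[0,0,29],"turn":0},{"xyz":[0,0,29],"turn":0}
3 {"xyz":[-27,-13,0],"turn":0},{"xyz":[-27,-13,0],"turn":0},{"xyz":[-26,-13,0],"turn":0}
2 {"xyz":[-21,-7,0],"turn":0},{"xyz":[-20,-8,0],"turn":0}
1 {"xyz":[-15,-2,0],"turn":0.001}
```

>>> apply_moves([
  {"xyz": [-29,-17,0],"turn": -0.09},
  {"xyz": [-28,-20,0],"turn": -0.09},
  {"xyz": [-25,-22,0],"turn": -0.09},
  {"xyz": [0,0,0],"turn": 0},
  {"xyz": [0,0,0],"turn": 0},
  {"xyz": [0,0,25],"turn": 0},
  {"xyz": [0,0,35],"turn": 0},
  {"xyz": [0,0,35],"turn": 0},
  {"xyz": [0,0,20],"turn": 0},
  {"xyz": [0,0,0],"turn": 0},
], gripper=0, newtons=20)

```text
time: 57.6
tool_pos: [0.558, -0.0408, 0.0866]
tool_rot: [-3.138, -0.001, 1.521]
contact_force: [-0.1, 0.3, -0.1]
opening: 0.0009
```

```bash
python3 st.py
```

```text
57.6 [ 0.558  -0.0408  0.0866] [-3.138e+00 -1.000e-03  1.521e+00] op 0.0009 F [-0.1  0.3 -0.1] M [ 0.032 -0.145 -0.01 ] q6 -0.161 e6 0.007
```

>>> apply_moves([
  {"xyz": [-14,-7,0],"turn": 0},
  {"xyz": [-14,-6,0],"turn": 0},
  {"xyz": [-13,-7,0],"turn": 0},
  {"xyz": [-14,-7,0],"turn": 0},
  {"xyz": [-14,-6,0],"turn": 0},
  {"xyz": [-12,-6,0],"turn": 0},
  {"xyz": [-11,-4,0],"turn": 0},
  {"xyz": [-10,-4,0],"turn": 0},
  {"xyz": [-10,-4,0],"turn": 0},
  {"xyz": [0,0,0],"turn": 0},
])

```text
time: 58.85
tool_pos: [0.5018, -0.1517, 0.0887]
tool_rot: [-3.141, 0.0, 1.52]
contact_force: [-0.5, 0.6, 1.1]
opening: 0.0005
```

```bash
python3 st.py
```

```text
58.85 [ 0.5018 -0.1517  0.0887] [-3.141  0.     1.52 ] op 0.0005 F [-0.5  0.6  1.1] M [ 0.004 -0.133  0.001] q6 -0.389 e6 -0.123
```

>>> apply_moves([
  {"xyz": [-8,-2,0],"turn": 0},
  {"xyz": [-6,-1,0],"turn": 0},
  {"xyz": [-5,0,0],"turn": 0},
  {"xyz": [0,0,0],"turn": 0},
])

```text
time: 59.35
tool_pos: [0.4981, -0.1703, 0.0887]
tool_rot: [-3.141, 0.0, 1.521]
contact_force: [-0.5, -0.5, 0.1]
opening: 0.0002
```

```bash
python3 st.py
```

```text
59.35 [ 0.4981 -0.1703  0.0887] [-3.141  0.     1.521] op 0.0002 F [-0.5 -0.5  0.1] M [-0.044 -0.113 -0.026] q6 -0.424 e6 -0.053
```

>>> apply_moves([
  {"xyz": [-2,0,0],"turn": 0},
  {"xyz": [-2,0,0],"turn": 0},
  {"xyz": [0,0,0],"turn": 0},
])

```text
time: 59.72
tool_pos: [0.498, -0.1708, 0.0887]
tool_rot: [-3.141, -0.005, 1.521]
contact_force: [1.6, 13.8, 2.7]
opening: 0.0003
```

```bash
python3 st.py
```

```text
59.725 [ 0.498  -0.1708  0.0887] [-3.141 -0.005  1.521] op 0.0003 F [ 1.6 13.8  2.7] M [ 2.061 -0.491  0.112] q6 -0.432 e6 0.107
```

The door meets a hard stop (14 N) where the shut position should be, and the roller point at y ≈ −0.155 has been passed. I'll back off and check.

>>> apply_moves([
  {"xyz": [15,0,0],"turn": 0},
  {"xyz": [25,0,0],"turn": 0},
  {"xyz": [0,0,-40],"turn": 0},
  {"xyz": [0,0,-50],"turn": 0},
  {"xyz": [0,0,-50],"turn": 0},
  {"xyz": [40,40,0],"turn": 0},
  {"xyz": [50,-50,0],"turn": 0},
  {"xyz": [60,-10,0],"turn": 0},
  {"xyz": [60,0,0],"turn": 0},
  {"xyz": [0,0,0],"turn": 0},
])

```text
time: 60.98
tool_pos: [0.4954, 0.0745, 0.2288]
tool_rot: [3.141, -0.0, 1.527]
contact_force: [-0.2, -1.4, 1.0]
opening: 0.0003
```

```bash
python3 st.py
python3 - <<'E'
from h import *
f=snap('scene','sc12');g=snap('top','top12')
cv2.imwrite('pics/c12.png',np.hstack([cv2.resize(f[150:400,60:360],(480,400),interpolation=2),cv2.copyMakeBorder(cv2.resize(g[140:310,240:490],(320,218),interpolation=2),0,182,0,0,0)]))
E
```

```text
60.975 [0.4954 0.0745 0.2288] [ 3.141 -0.     1.527] op 0.0003 F [-0.2 -1.4  1. ] M [-0.081 -0.106 -0.016] q6 0.04 e6 0.533
```

View pics/c12.png

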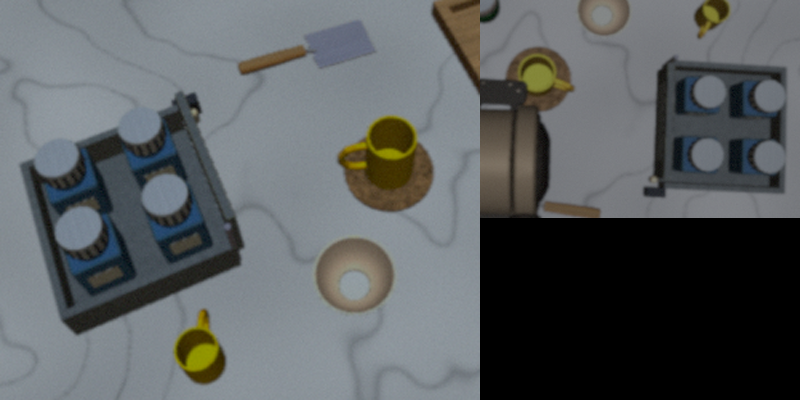

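Door flush on the cupboard front behind the roller, four jars standing, mug on the coaster. Final numbers, let the arm settle, then hand in.

Run:
```python
from h import *
S=lambda u,v:(60+u/1.6,150+v/1.6)
T=lambda u,v:(240+(u-480)/1.28,140+v/1.28)
print('mug',at('sc12',S(391,138),.09),at('top12',T(538,75),.09))
print('door ends',at('sc12',S(182,95),.11),at('sc12',S(233,222),.11),at('top12',T(660,181),.11),at('top12',T(667,63),.11))
a=cv2.imread('pics/top0.png');b=cv2.imread('pics/top12.png')
d=cv2.absdiff(a,b).max(2)
for n,(x,y,r) in dict(tin=(241,140,22),bowl=(337,147,25)).items(): print(n,np.median(d[y-r:y+r,x-r:x+r]),d[y-r:y+r,x-r:x+r].mean())
a=cv2.imread('pics/sc0.png');b=cv2.imread('pics/sc12.png');d=cv2.absdiff(a,b).max(2);print('spatula',d[160:200,205:300].mean(),'bowl',d[295:350,250:310].mean(),'tin',d[255:300,360:400].mean(),'bg',d[330:380,320:380].mean())
```

```text
mug [0.6363 0.0242 0.09  ] [0.6294 0.0224 0.09  ]
door ends [ 0.4698 -0.1837  0.11  ] [ 0.6581 -0.1945  0.11  ] [ 0.4579 -0.1756  0.11  ] [ 0.649  -0.1887  0.11  ]
tin 7.0 6.931818181818182
bowl 7.0 7.0696
spatula 2.998157894736842 bowl 3.0315151515151517 tin 3.578333333333333 bg 2.933
```

>>> apply_moves([
  {"xyz": [0,0,-20],"turn": 0},
  {"xyz": [0,0,0],"turn": 0},
  {"xyz": [0,0,0],"turn": 0},
  {"xyz": [0,0,0],"turn": 0},
])

```text
time: 61.58
tool_pos: [0.4957, 0.0702, 0.248]
tool_rot: [-3.14, 0.0, 1.52]
contact_force: [0.1, -0.3, -0.3]
opening: 0.0006
```

```bash
python3 -c "
from cell import robot
print(robot.hand_in())"
```

```text
the job is handed in; nothing more can be done
None
```

The job is done and handed in at about 61.6 s of the 210 s allowed; `hand_in` reports no verdict.

- **Mug:** I moved it from the cupboard to the coaster. It was later knocked about 25 mm aside, so I put it back. The last check puts it roughly 2 mm off the centre by the scene camera and 7 mm by the top camera, with the 30 mm limit.
- **Caps:** Three of the four jars were loose and turned freely for about 0.7 to 1.1 rad. I tightened them until they came up hard at about 0.65 to 0.8 N m. The fourth was already on its stop at 0.67 N m. I did this in the block, and only then lifted the jars.
- **Jars:** All four stand upright in the cupboard.
- **Door:** I pushed it to a hard stop (14 N) past the roller. In the last picture it is flush, and its edge measures about 0.01 to 0.02 rad off shut, which is about the error of that measurement. I did not see a separate force peak as it passed the roller.
- **Tin, bowl and spatula:** Before-and-after pictures differ only by about the background noise, and the arm stood clear at hand-in.

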